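# Three clicks of walnuts

### The job

Set the bowl on the worktop under the spout of the walnut dispenser, then turn the dispenser's paddle knob clockwise (seen from above) by exactly three clicks, so that three walnuts drop into the bowl and the other two stay in the drum. Work only with the knob, do not handle the walnuts, leave the bowl standing under the spout and leave everything else where it is.

Things in the scene. Friction and masses are not known exactly. Their poses are not given: they have to be found in the camera images.
- dispenser: Walnut dispenser, fixed to the worktop. Origin on the worktop under the vertical axis of its drum; its front (spout) points along its -x, z up. White column (96 mm wide, x -20 to +62 mm) on a foot reaching 45 mm in front of the axis; on it a round clear drum, radius 70, floor at height 162, lid top at 203.
- drum (a point): Centre of the drum's floor. Inside, a wheel with six vanes makes six pockets 60 degrees apart; the front one, over the outlet, is empty, the others hold a walnut each. The wheel clicks every 60 degrees (about 0.2 N m): past half way it springs on by itself, before that it springs back. A walnut drops just after half way and is out of the spout within 0.5 s. A stop 0.2 rad back bars the reverse.
- paddle (a point): Centre of the top of the dispenser's knob, on the drum's axis at height 258 mm. The knob is a wooden paddle (bar) above the lid, 66 mm long along this point's x, 14 mm thick along its y, flat sides upright from height 216 to 258; the point turns with it. Clockwise seen from above feeds. A grip of about 50 N turns it.
- knob_root (a point): Centre of the knob's underside, on the lid. The knob has 0.70 rad of loose play on the wheel (0.35 either way) and stands anywhere in it at first: the first click takes 0.55 to 1.25 rad of knob turn, later ones about 1.05 rad each. The knob's angle thus does not tell the wheel's: feel for the click or watch the walnuts.
- spout (a point): Centre of the spout's downward mouth (37 x 36 mm inside), 117 mm in front of the drum's axis, 92 mm above the worktop. Outside, the spout is 42 mm wide, its front face lies 139 mm in front of the axis, its top at height 156. Walnuts fall straight down from here.
- bowl: White ceramic bowl, round, 130 mm across the rim, 63 mm tall, foot 72 mm across, wall about 5 mm thick and sloping, inner floor about 10 mm up; 0.2 kg. Loose. Origin at the centre of its underside, z up.
- walnut_1: Walnut, a 28 mm ball, origin at its centre, height 176 mm in the drum; number 1 in the order in which clockwise clicks let them out.
- walnut_2: Walnut, a 28 mm ball, origin at its centre, height 176 mm in the drum; number 2 in the order in which clockwise clicks let them out.
- walnut_3: Walnut, a 28 mm ball, origin at its centre, height 176 mm in the drum; number 3 in the order in which clockwise clicks let them out.
- walnut_4: Walnut, a 28 mm ball, origin at its centre, height 176 mm in the drum; number 4 in the order in which clockwise clicks let them out.
- walnut_5: Walnut, a 28 mm ball, origin at its centre, height 176 mm in the drum; number 5 in the order in which clockwise clicks let them out.
- mill_1: Bystander: wooden pepper mill, 58 across, 150 tall (mm); origin under its centre.
- tin_1: Bystander: food tin, 58 across, 72 tall (mm); origin under its centre.
- garlic_1: Bystander: garlic bulb, 46 (mm); origin under its centre.
- spice_jar_1: Bystander: spice jar with a green cap near the left edge, 46 across, 106 tall (mm); origin under its centre.
Things that resemble listed ones, but are neither listed nor needed, are in the scene too. What is shaped like the bowl but blue is not meant.

How it is judged:
On the way, in this order (a step that is already met when the one before it is completed fails the run):
1. the bowl stands on the worktop under the spout, all walnuts still in the drum (horizontal distance between bowl and spout below 0.045 m and height (world z) of bowl below 0.008 m and angle between bowl's own z axis and vertical below 0.1 rad and height (world z) of each of walnut_1, walnut_2, walnut_3, walnut_4, walnut_5 above 0.165 m and horizontal distance between each of walnut_1, walnut_2, walnut_3, walnut_4, walnut_5 and dispenser below 0.07 m), for 0.2 s.
2. the first walnut lies in the bowl (horizontal distance between walnut_1 and bowl below 0.055 m and z of walnut_1 in the frame of bowl between 0.005 and 0.06 m), for 0.1 s.
3. the second walnut lies in the bowl (horizontal distance between walnut_2 and bowl below 0.055 m and z of walnut_2 in the frame of bowl between 0.005 and 0.06 m), for 0.1 s.
4. the third walnut lies in the bowl (horizontal distance between walnut_3 and bowl below 0.055 m and z of walnut_3 in the frame of bowl between 0.005 and 0.06 m), for 0.1 s.
At the end, for the whole second after the job is handed in: The bowl stands upright (within 0.1 rad) and at rest on the worktop, its centre within 45 mm of the point below the spout; walnuts 1, 2 and 3 lie in it at rest; walnuts 4 and 5 are still in the drum (all of step 2 and all of step 3 and all of step 4 and horizontal distance between bowl and spout below 0.045 m and height (world z) of bowl below 0.008 m and angle between bowl's own z axis and vertical below 0.1 rad and height (world z) of each of walnut_4, walnut_5 above 0.165 m and horizontal distance between each of walnut_4, walnut_5 and dispenser below 0.07 m and linear speed of bowl below 0.02 m/s and linear speed of each of walnut_1, walnut_2, walnut_3 below 0.1 m/s); the robot touches nothing.
It fails at once if a fourth walnut leaves the drum (height (world z) of any of walnut_4, walnut_5 below 0.14 m).
It fails at once if the robot's fingers touch a walnut (contact force between the fingers and walnut_1 above 1 N or contact force between the fingers and walnut_2 above 1 N or contact force between the fingers and walnut_3 above 1 N or contact force between the fingers and walnut_4 above 1 N or contact force between the fingers and walnut_5 above 1 N).
It fails at once if a bystander is moved by more than 50 mm (distance of any of mill_1, tin_1, garlic_1, spice_jar_1 from where it was at the start of the episode above 0.05 m).
It also fails if it takes over 72 s, if anything falls off the work surface, if the arm or the gripper's body presses on something with over 40 N, if the wrist force passes 120 N, or if a joint passes its speed limit or range.

### The arm

A 6-joint arm with a two-finger parallel gripper is mounted at the origin on the work surface; the furniture and walls round the work are solid. World frame = base frame: x ahead of the robot, y to its left, z up, the work surface at z = 0. Lengths are in m, angles in rad, forces in N, time in s.
With the tool pointing down it reaches from about 0.375 to 0.9 m from the base axis. Payload 3.1 kg.
Tool frame: the origin (TCP) lies where the fingers leave the gripper's body, on its centre line; the fingertips stand 70 mm ahead of it and the grasp point (between the pads) lies 51 mm ahead of it; z points along the fingers, y is the line along which they close (so a half turn about z gives the same grasp; the last joint's range is limited). The gripper opens to 87 mm and grips with 3 to 60 N. Pads are 19 mm wide; open, the fingers measure 117 mm over their backs; the gripper's body (75 mm by 190 mm) begins 51 mm behind the grasp point.
Start: joints at [0.964, 0.527, 1.433, -0, 1.181, -0.178], TCP at [0.26, 0.568, 0.292] pointing down, gripper open.
Joint ranges: [-3.08, 3.08], [-0.75, 2.2], [0.22, 2.44], [-1.43, 4.57], [0, 2.65], [-2.85, 2.85]. Speed limits (rad/s): [2.79, 2.79, 3.14, 3.14, 3.14, 3.14].

### API

Orientations are given as a unit quaternion [x, y, z, w].
In Python, from rig import robot gives the robot as it stands.
- The arm moves only by the tool send_rows, never from a script. Its argument "deltas" is text: rows parted by semicolons, each of 7 numbers parted by spaces: the shift along the tool's x, y, z in mm, then the turn, a rotation vector about the tool's x, y, z in degrees, then the opening, from 0 (shut) to 1 (fully open). A call has 1 to 10 rows; each row shifts and turns the commanded pose from where the row before left it, along the tool's axes as they then stand; what a row does not reach is not made up. A row lasts 1/8 s, in which the tool goes at most 62.5 mm and 10.7 degrees, less where a joint would pass 70% of its speed; a pose out of reach is approached as far as the arm can. A call is refused whole if a number of a shift passes 62.5 or a number of a turn 10.7, either way. A call with a gripper value outside its range is refused whole. The fingers move at their own pace and stop on an object; "newtons" is the grip in N (left out, the last holds). Time passes only in rows, so rows that do not move let the fingers close. It gives the time, the measured TCP pose, the force, the opening and the grip force at its end, in the units of the state.
- robot.get_obs(): the state, without advancing time (a new reading comes with each control period).
- robot.camera(name): name is "scene" or "top"; returns a dict with "image" (384x512x3 uint8, red, green, blue), "depth" (384x512 float32, m along the optical axis (not along the pixel's ray), 0 where there is no reading), "fovy" (degrees; the focal length in pixels is half the picture's height over the tangent of half this angle, whatever the lens; pixels are square), "cx", "cy" (the principal point, pixels), "k1" (the pictures are not rectified: a ray, as slopes to the right and down, at radius r is drawn at 1 + k1 r^2 times it, then the intrinsics apply), "rvec" (rotation vector, rad) and "tvec" (3), from world to camera coordinates, as OpenCV has them. Camera axes: x right, y down, z forward; pixel columns grow to the right and rows downward; lengths in m; the calibration is good to about 2 mm. A picture is of the moment at which its call begins.
- robot.hand_in(): hands the job in; it is judged then, once.
Trained networks look in the newest picture that a camera, given by its name, has taken for a name from the list of things; names that differ only in an ending like _2 or _b are one class to them, and where a whole thing is asked for, a point or a joint stands for the part that bears it (a point fixed in the world has none). Each returns a list of dicts, best first, with "p" (0 to 1); they miss things now and then, are a little off and sometimes report something else, mostly with a low value. They report only what shows in the picture. A call takes as long as a camera call. They do not tell look-alikes from the thing itself.
- robot.find_in(camera, thing): "box" ([left, top, right, bottom] in pixels, round what is visible of it).
- robot.cut_out(camera, thing): "region" (384x512 bool, what is visible of it) and "box" ([left, top, right, bottom] in pixels, round what is visible of it).
The state is a dict: "time": time; "q": joint angles; "joint_velocities": joint speeds; "joint_torque": joint torques, N m; "position": TCP position; "tool_rot": TCP orientation; "ft_force": force on the tool from outside, world axes, zero at the start; "moment": the same for the moment, N m; "grip_width": finger opening in m; "grip_force": force on a finger pad.
Only numpy, scipy, OpenCV 4.12 (cv2) and the standard library are available. Lean on these libraries where they do the work, as an engineer would, in place of code of your own. Each camera call takes 0.05 s, during which the arm holds its last target. There are 200 camera calls.

## Working session

There is one attempt and no reset: what is moved stays moved. The work goes in short steps, Python scripts to look and compute and a tool call to move; the robot and the scene stay as the last step left them, time stands still between calls to the robot, and variables do not carry over. Pictures are saved under pics/ and viewed, at most 10 in all, crops included, and the job is handed in when it is done.

Besides the shell and the picture viewer there is one more tool, called as name(argument=value, ...) on one line, values as JSON. send_rows: Moves the arm, as the interface text tells. Its arguments: {"type":"object","properties":{"deltas":{"type":"string"},"newtons":{"type":"number"}},"required":["deltas"]}

```bash
mkdir -p pics; cat > h.py <<'E'
import numpy as np, cv2
from scipy.spatial.transform import Rotation as R
from rig import robot
def cam(n):
    c=robot.camera(n); c['f']=c['image'].shape[0]/2/np.tan(np.radians(c['fovy'])/2)
    c['Rm']=R.from_rotvec(np.array(c['rvec']).ravel()).as_matrix(); c['t']=np.array(c['tvec']).ravel()
    return c
def rays(c,uv):
    uv=np.atleast_2d(uv).astype(float)
    d=(uv-[c['cx'],c['cy']])/c['f']; s=d.copy()
    for _ in range(20): s=d/(1+c['k1']*(s**2).sum(1,keepdims=True))
    return np.c_[s,np.ones(len(s))]
def pts(c,mask):
    v,u=np.nonzero(mask&(c['depth']>0)); z=c['depth'][v,u]
    return (rays(c,np.c_[u,v])*z[:,None]-c['t'])@c['Rm']
def proj(c,P):
    p=np.atleast_2d(P)@c['Rm'].T+c['t']; s=p[:,:2]/p[:,2:]
    return s*(1+c['k1']*(s**2).sum(1,keepdims=True))*c['f']+[c['cx'],c['cy']]
def onz(c,uv,z):
    r=rays(c,uv)@c['Rm']; o=-c['t']@c['Rm']
    return o+r*((z-o[2])/r[:,2])[:,None]
def save(n,im): cv2.imwrite('pics/'+n+'.png',cv2.cvtColor(im,cv2.COLOR_RGB2BGR))
E
cat > a.py <<'E'
from h import *
np.set_printoptions(precision=3,suppress=True)
ims=[]
for n in ('scene','top'):
    c=cam(n); im=c['image'].copy(); print(n,-c['t']@c['Rm'],c['f'])
    for th in ('bowl','dispenser','paddle','spout','mill_1','tin_1','garlic_1','spice_jar_1','walnut_1'):
        try: L=robot.cut_out(n,th)
        except Exception as e: print(e); continue
        for d in L[:6]:
            if d['p']<.2: continue
            P=pts(c,d['region']); b=np.array(d['box']).astype(int)
            if len(P): 
                print(th,round(d['p'],2),b,'lo',np.percentile(P,3,0),'hi',np.percentile(P,97,0),'col',c['image'][d['region']].mean(0).astype(int))
    save(n,im)
E
python3 a.py
```

```text
scene [0.301 0.327 0.951] 402.37319540285785
bowl 0.9 [265 139 314 182] lo [ 0.428 -0.349  0.009] hi [ 0.544 -0.227  0.063] col [168 166 163]
bowl 0.76 [351 178 402 230] lo [ 0.174 -0.313  0.008] hi [ 0.287 -0.19   0.062] col [ 46  72 138]
dispenser 0.73 [148 149 247 238] lo [ 0.534 -0.112  0.009] hi [0.717 0.011 0.252] col [134 129 124]
paddle 0.59 [164 155 194 179] lo [ 0.635 -0.065  0.21 ] hi [ 0.687 -0.038  0.258] col [103  78  61]
spout 0.61 [148 149 244 237] lo [ 0.535 -0.116  0.007] hi [0.72  0.011 0.251] col [135 130 124]
mill_1 0.87 [138 251 176 294] lo [0.63  0.115 0.006] hi [0.671 0.163 0.14 ] col [101  80  62]
mill_1 0.5 [266 136 317 185] lo [ 0.429 -0.349  0.005] hi [ 0.543 -0.227  0.063] col [169 166 162]
tin_1 0.78 [181 275 211 309] lo [0.527 0.11  0.004] hi [0.577 0.161 0.073] col [142 139 134]
garlic_1 0.69 [228 162 246 176] lo [ 0.59  -0.238  0.017] hi [ 0.627 -0.203  0.039] col [142 129 124]
spice_jar_1 0.57 [236 290 257 324] lo [0.4   0.111 0.016] hi [0.44  0.151 0.108] col [119 117  95]
walnut_1 0.66 [146 151 245 236] lo [ 0.534 -0.111  0.009] hi [0.718 0.011 0.2
[... 342 characters left out ...]
] col [154 147 137]
paddle 0.88 [228  86 247 113] lo [ 0.635 -0.072  0.211] hi [ 0.687 -0.039  0.26 ] col [134  90  55]
spout 0.81 [210  75 270 173] lo [ 0.539 -0.121  0.01 ] hi [0.726 0.005 0.256] col [155 148 138]
mill_1 0.78 [155 108 181 139] lo [0.63  0.112 0.011] hi [0.671 0.154 0.145] col [96 68 41]
mill_1 0.57 [302 165 352 214] lo [ 0.431 -0.347  0.008] hi [ 0.545 -0.235  0.063] col [186 182 175]
tin_1 0.73 [159 154 182 175] lo [0.528 0.106 0.013] hi [0.579 0.157 0.073] col [159 153 145]
garlic_1 0.66 [293 137 307 154] lo [ 0.592 -0.245 -0.001] hi [ 0.635 -0.204  0.04 ] col [147 127 118]
spice_jar_1 0.85 [156 199 180 224] lo [0.401 0.104 0.024] hi [0.44  0.146 0.109] col [128 122  86]
```

```bash
cat > b.py <<'E'
from h import *
np.set_printoptions(precision=4,suppress=True)
c=cam('top'); s=cam('scene')
a=cv2.resize(c['image'][40:240,140:380],None,fx=3.3,fy=3,interpolation=cv2.INTER_CUBIC)
save('topcrop',cv2.resize(c['image'][50:230,140:380],(800,600),interpolation=cv2.INTER_CUBIC)); save('sc',s['image'])
# paddle orientation
for k in (c,s):
    P=pts(k,np.ones((384,512),bool))
    m=(np.abs(P[:,0]-.66)<.06)&(np.abs(P[:,1]+.055)<.06)&(P[:,2]>.245)&(P[:,2]<.27)
    Q=P[m]; (ctr,wh,an)=cv2.minAreaRect(Q[:,:2].astype(np.float32)*1000); print('paddle',len(Q),Q.mean(0),ctr,wh,an)
    # drum/lid
    m=(np.abs(P[:,0]-.66)<.11)&(np.abs(P[:,1]+.055)<.11)&(P[:,2]>.195)&(P[:,2]<.21)
    Q=P[m]; ctr,r=cv2.minEnclosingCircle(Q[:,:2].astype(np.float32)*1000); print('lid',len(Q),ctr,r)
    m=(np.abs(P[:,0]-.57)<.08)&(np.abs(P[:,1]+.07)<.08)&(P[:,2]>.145)&(P[:,2]<.159)
    Q=P[m]; print('spouttop',len(Q),Q.mean(0) if len(Q) else 0, cv2.minAreaRect(Q[:,:2].astype(np.float32)*1000) if len(Q) else 0)
    m=(np.abs(P[:,0]-.487)<.09)&(np.abs(P[:,1]+.29)<.09)&(P[:,2]>.055)&(P[:,2]<.07)
    Q=P[m]; ctr,r=cv2.minEnclosingCircle(Q[:,:2].astype(np.float32)*1000); print('bowl',len(Q),ctr,r)
print(robot.get_obs())
E
python3 b.py
```

```text
paddle 193 [ 0.6627 -0.0556  0.2565] (664.8003540039062, -55.41780090332031) (66.11206817626953, 14.246572494506836) 24.50712013244629
lid 2348 (665.0069580078125, -55.22262954711914) 70.44926452636719
spouttop 224 [ 0.5548 -0.0741  0.1503] ((579.1590576171875, -66.03762817382812), (105.51998138427734, 133.5371856689453), 2.8646316528320312)
bowl 257 (486.1295471191406, -287.98797607421875) 65.3716049194336
paddle 225 [ 0.6621 -0.0525  0.2543] (662.8198852539062, -54.95444107055664) (63.02777862548828, 15.68639850616455) 26.342008590698242
lid 2009 (664.0015258789062, -55.24190902709961) 69.95726013183594
spouttop 347 [ 0.5573 -0.0707  0.1503] ((579.8939208984375, -40.80475616455078), (141.1293487548828, 93.05021667480469), 69.82447814941406)
bowl 285 (484.5369567871094, -288.4877014160156) 65.93290710449219
{'time': 1.1, 'q': array([ 0.9635,  0.5275,  1.4327, -0.    ,  1.1814, -0.1785]), 'joint_velocities': array([ 0.0003,  0.001 ,  0.0005,  0.0001, -0.0001, -0.0002]), 'joint_torque': array([ -0.0003, -44.0024, -17.6984,   0.0634,   0.0506,  -0.    ]), 'position': array([0.2598, 0.5684, 0.2923]), 'tool_rot': array([ 0.2128,  0.9771, -0.    ,  0.    ]), 'ft_force': array([ 0.1752, -0.19  , -0.6257]), 'moment': array([-0.0204, -0.0464, -0.0187]), 'grip_force': 0.0, 'grip_width': 0.08678453533322024}
```

View pics/topcrop.png

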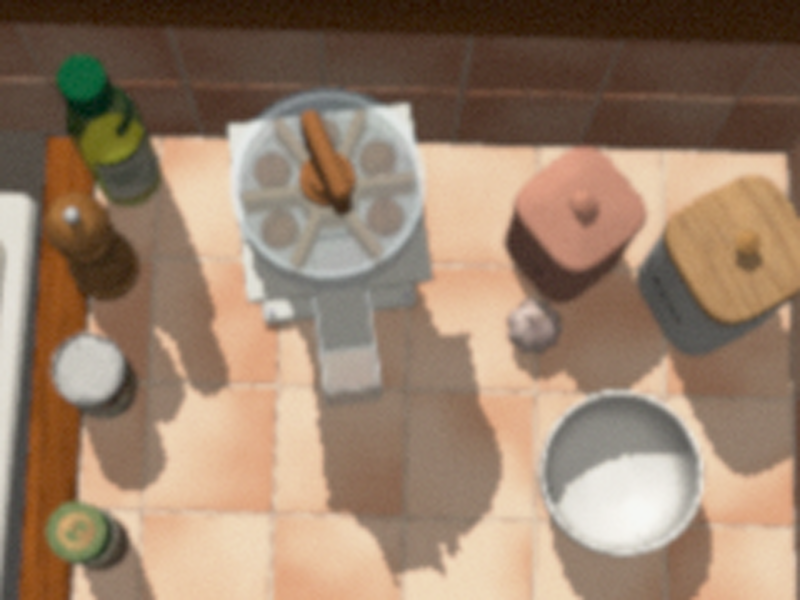

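View pics/sc.png

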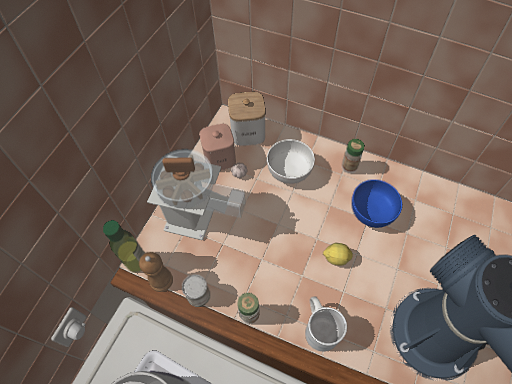

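```bash
cat > c.py <<'E'
from h import *
np.set_printoptions(precision=4,suppress=True)
ax=np.array([.6645,-.0552])
for n in ('top','scene'):
    c=cam(n); P=pts(c,np.ones((384,512),bool))
    for lo,hi in ((.06,.15),(.15,.25),(.25,.35),(.4,.5)):
        m=(P[:,0]>.7)&(np.abs(P[:,1]+.05)<.25)&(P[:,2]>lo)&(P[:,2]<hi)
        x=P[m,0]; h,e=np.histogram(x,bins=np.arange(.7,1,.01)); print(n,lo,'wall x',m.sum(), [(round(b,2),k) for b,k in zip(e,h) if k>5])
    d=P[:,:2]-ax; r=np.hypot(*d.T)
    m=(r>.085)&(r<.135)&(P[:,2]>.1)&(P[:,2]<.165)&(d[:,0]<0)&(np.abs(d[:,1])<.05)
    Q=d[m]; print('spout n',len(Q), 'yaw', np.degrees(np.arctan2(-np.median(Q[:,1]),-np.median(Q[:,0]))))
    v=P[m]; (ct,wh,an)=cv2.minAreaRect(v[:,:2].astype(np.float32)*1000); print(ct,wh,an)
    for zz in ((.09,.12),(.12,.14),(.14,.15),(.15,.158)):
        q=v[(v[:,2]>zz[0])&(v[:,2]<zz[1])]
        if len(q): print(zz,len(q),q.min(0),q.max(0),np.median(q,0))
E
python3 c.py
```

```text
top 0.06 wall x 2971 [(np.float64(0.7), np.int64(174)), (np.float64(0.71), np.int64(279)), (np.float64(0.72), np.int64(142)), (np.float64(0.73), np.int64(70)), (np.float64(0.74), np.int64(24)), (np.float64(0.75), np.int64(11)), (np.float64(0.77), np.int64(2271))]
top 0.15 wall x 2845 [(np.float64(0.7), np.int64(178)), (np.float64(0.71), np.int64(190)), (np.float64(0.72), np.int64(273)), (np.float64(0.73), np.int64(135)), (np.float64(0.74), np.int64(63)), (np.float64(0.75), np.int64(11)), (np.float64(0.77), np.int64(1995))]
top 0.25 wall x 0 []
top 0.4 wall x 0 []
spout n 287 yaw 8.676533924440493
(559.9301147460938, -49.36562728881836) (93.20162963867188, 56.12157440185547) 84.48176574707031
(0.09, 0.12) 60 [ 0.5683 -0.0858  0.1002] [ 0.5839 -0.0527  0.1073] [ 0.5763 -0.0693  0.1033]
(0.12, 0.14) 2 [ 0.5688 -0.0885  0.1246] [ 0.5694 -0.0884  0.1376] [ 0.5691 -0.0885  0.1311]
(0.14, 0.15) 167 [ 0.5308 -0.0917  0.141 ] [ 0.5619 -0.0545  0.1496] [ 0.546  -0.0742  0.1463]
(0.15, 0.158) 47 [ 0.5311 -0.094   0.15  ] [ 0.5844 -0.0494  0.1573] [ 0.5545 -0.0868  0.1554]
scene 0.06 wall x 3349
[... 437 characters left out ...]
), (np.float64(0.75), np.int64(10)), (np.float64(0.77), np.int64(4813))]
scene 0.25 wall x 6393 [(np.float64(0.77), np.int64(6393))]
scene 0.4 wall x 9982 [(np.float64(0.77), np.int64(9982))]
spout n 549 yaw 4.751047483914162
(559.6150512695312, -50.34271240234375) (96.6025161743164, 58.4233283996582) 84.00361633300781
(0.09, 0.12) 113 [ 0.5297 -0.0897  0.1   ] [ 0.5838 -0.0466  0.1195] [ 0.567  -0.0533  0.1091]
(0.12, 0.14) 118 [ 0.5304 -0.0902  0.1201] [ 0.5844 -0.0466  0.1398] [ 0.5655 -0.0534  0.1301]
(0.14, 0.15) 209 [ 0.5303 -0.0952  0.14  ] [ 0.5852 -0.0469  0.15  ] [ 0.5483 -0.0749  0.1461]
(0.15, 0.158) 97 [ 0.5296 -0.0966  0.1501] [ 0.5844 -0.0482  0.1575] [ 0.5589 -0.086   0.1549]
```

```bash
cat >> h.py <<'E'
np.set_printoptions(precision=4,suppress=True)
def ori(az,tilt):
    a,t=np.radians(az),np.radians(tilt); h=np.array([np.cos(a),np.sin(a),0]); Z=np.array([0,0,1.])
    z=h*np.sin(t)-Z*np.cos(t); y=h*np.cos(t)+Z*np.sin(t)
    return R.from_matrix(np.c_[np.cross(y,z),y,z])
def plan(*wps):
    """wps: (grasp point xyz, az, tilt); prints rotation (deg, old tool axes) then shift (mm, new tool axes)"""
    o=robot.get_obs(); p=np.array(o['position']); q=R.from_quat(o['tool_rot'])
    print('now t',o['time'],'grasp pt',p+q.apply([0,0,.051]),'F',o['ft_force'],'w',o['grip_width'],'q',o['q'])
    for g,az,ti in wps:
        n=ori(az,ti); t=np.array(g)-n.apply([0,0,.051])
        print('rot',np.degrees((q.inv()*n).as_rotvec()).round(2),'shift new axes',(n.inv().apply(t-p)*1000).round(1),'old axes',(q.inv().apply(t-p)*1000).round(1))
        p,q=t,n
E
cat > d.py <<'E'
from h import *
c=cam('top'); P=pts(c,np.ones((384,512),bool)); r=np.hypot(P[:,0]-.4855,P[:,1]+.288)
for a in range(0,72,4):
    m=(r>a/1e3)&(r<(a+4)/1e3); 
    print(a,np.percentile(P[m,2],[10,50,90]))
m=(P[:,0]>.76)&(P[:,2]>.1)&(P[:,2]<.2);print('wall',np.median(P[m,0]))
plan(([.5,.2,.241],20,0),([.434,-.258,.16],-30,40),([.434,-.258,.05],-30,40))
E
python3 d.py
```

```text
0 [0.0087 0.0099 0.0129]
4 [0.0074 0.0094 0.012 ]
8 [0.0068 0.0092 0.0114]
12 [0.0067 0.0098 0.0128]
16 [0.0075 0.01   0.0127]
20 [0.0086 0.0108 0.0129]
24 [0.0093 0.0118 0.0152]
28 [0.01   0.0129 0.0161]
32 [0.0118 0.0147 0.0173]
36 [0.0129 0.0156 0.0184]
40 [0.0149 0.0172 0.0198]
44 [0.0162 0.0193 0.022 ]
48 [0.0192 0.0215 0.0244]
52 [0.0226 0.0259 0.0289]
56 [0.0003 0.0326 0.0407]
60 [-0.0006  0.0539  0.0637]
64 [-0.0023  0.0018  0.062 ]
68 [-0.0025  0.0008  0.8986]
wall 0.7759594488015568
now t 1.25 grasp pt [0.2598 0.5684 0.2412] F [-0.4568 -0.066   0.4685] w 0.08723581155318735 q [ 0.9635  0.5275  1.4327  0.      1.1814 -0.1785]
rot [-0.   -0.   45.43] shift new axes [-428.3   99.7    0.2] old axes [-371.6 -235.2    0.2]
rot [-37.39 -17.43  47.9 ] shift new axes [-429.6   46.8  160.6] old axes [-382.7 -239.7   92.9]
rot [0. 0. 0.] shift new axes [  0.  -70.7  84.3] old axes [  0.  -70.7  84.3]
```

send_rows(deltas="0 0 0 0 0 9.1 0.5; 0 0 0 0 0 9.1 0.5; 0 0 0 0 0 9.1 0.5; 0 0 0 0 0 9.1 0.5; 0 0 0 0 0 9 0.5; -54 12 0 0 0 0 0.5; -54 12 0 0 0 0 0.5; -54 12 0 0 0 0 0.5; -54 12 0 0 0 0 0.5; -54 12 0 0 0 0 0.5", newtons=20)

```text
time: 2.5
position: [0.3922, 0.3582, 0.2971]
tool_rot: [0.583, 0.811, 0.019, -0.042]
ft_force: [-48.1, 52.1, 22.4]
grip_width: 0.0428
grip_force: 88.0
```

```bash
python3 -c "
from h import *
plan(([.4327,-.2575,.16],-30,12),([.4327,-.2575,.05],-30,12))"
```

```text
now t 2.5 grasp pt [0.3898 0.3623 0.2463] F [-48.0802  52.0618  22.3632] w 0.04279610452890579 q [0.4875 0.3914 1.6723 0.1048 1.0847 0.1149]
rot [-14.52  -9.47  47.9 ] shift new axes [-513.   307.   154.4] old axes [-594.4 -163.    36.8]
rot [0. 0. 0.] shift new axes [ -0.  -22.9 107.6] old axes [ -0.  -22.9 107.6]
```

```bash
python3 -c "
from h import *
c=cam('scene'); save('s2',c['image']); t=cam('top')
P=np.r_[pts(c,c['depth']>0),pts(t,t['depth']>0)]
m=(P[:,1]>.17)&(P[:,2]>.05); 
H={}
for p in P[m]:
    k=(round(p[0]*20)/20,round(p[1]*20)/20); H.setdefault(k,[]).append(p[2])
for k in sorted(H): print(k,len(H[k]),round(min(H[k]),2),round(max(H[k]),2))
plan()"
```

```text
(0.2, 0.2) 1138 0.77 0.78
(0.2, 0.25) 5521 0.73 0.78
(0.2, 0.3) 96 0.73 0.74
(0.25, 0.2) 4625 0.69 0.78
(0.25, 0.25) 10855 0.68 0.77
(0.25, 0.3) 1870 0.67 0.73
(0.3, 0.2) 189 0.57 0.72
(0.3, 0.25) 4425 0.55 0.7
(0.3, 0.3) 2716 0.3 0.68
(0.3, 0.35) 214 0.33 0.35
(0.35, 0.25) 2899 0.52 0.63
(0.35, 0.3) 1177 0.3 0.63
(0.35, 0.35) 295 0.34 0.41
(0.35, 0.4) 224 0.05 0.08
(0.4, 0.25) 529 0.5 0.6
(0.4, 0.3) 4002 0.3 0.6
(0.4, 0.35) 1595 0.07 0.57
(0.4, 0.4) 104 0.05 0.23
(0.4, 0.45) 19 0.05 0.1
(0.45, 0.3) 951 0.05 0.58
(0.45, 0.35) 1955 0.05 0.57
(0.45, 0.4) 125 0.22 0.34
(0.45, 0.45) 61 0.18 0.23
(0.5, 0.3) 274 0.05 0.16
(0.5, 0.35) 904 0.09 0.34
(0.5, 0.4) 285 0.22 0.34
(0.5, 0.45) 115 0.21 0.23
(0.55, 0.3) 3 0.05 0.07
(0.55, 0.35) 571 0.05 0.23
(0.55, 0.4) 438 0.08 0.23
(0.55, 0.45) 299 0.05 0.23
(0.6, 0.35) 1 0.07 0.07
(0.65, 0.55) 22 0.05 0.08
(0.65, 0.6) 46 0.05 0.08
(0.7, 0.5) 163 0.08 0.17
(0.7, 0.55) 74 0.05 0.17
(0.7, 0.6) 35 0.05 0.08
(0.75, 0.15) 246 0.05 0.52
(0.75, 0.2) 2722 0.05 0.51
(0.75, 0.25) 2238 0.05 0.45
(0.75, 0.3) 2068 0.05 0.39
(0.75, 0.35) 1837 0.05 0.34
(0.75, 0.4) 973 0.05 0.28
(0.75, 0.45) 710 0.05 0.23
(0.75, 0.5) 145 0.05 0.21
(0.75, 0.55) 82 0.05 0.18
(0.75, 0.6) 8 0.05 0.09
(0.8, 0.15) 223 0.05 0.52
(0.8, 0.2) 1694 0.05 0.5
(0.8, 0.25) 1452 0.05 0.45
(0.8, 0.3) 1255 0.05 0.39
(0.8, 0.35) 953 0.05 0.33
(0.8, 0.4) 1037 0.05 0.28
(0.8, 0.45) 817 0.05 0.23
(0.8, 0.5) 385 0.05 0.2
(0.8, 0.55) 198 0.05 0.18
(0.8, 0.6) 38 0.05 0.09
now t 2.6 grasp pt [0.3897 0.3624 0.2471] F [-53.7885  77.2025  27.5713] w 0.043127669828567534 q [0.4884 0.3902 1.6718 0.1035 1.0856 0.1175]
```

View pics/s2.png

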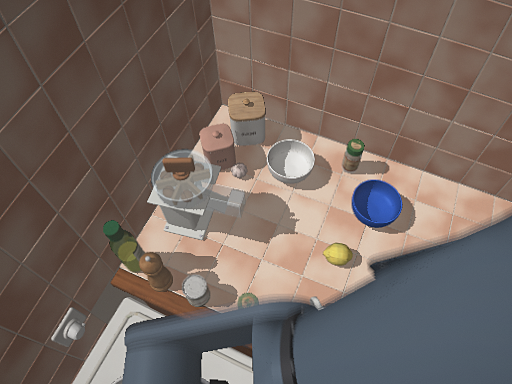

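send_rows(deltas="40 -10 0 0 0 0 0.5; 10 0 -20 0 0 0 0.5; 0 0 -40 0 0 0 0.5; 0 0 -40 0 0 0 0.5; 0 0 0 0 0 0 0.5")

```text
time: 3.22
position: [0.3834, 0.3799, 0.396]
tool_rot: [0.573, 0.819, 0.004, 0.002]
ft_force: [0.4, -1.0, 0.3]
grip_width: 0.0437
grip_force: 0.0
```

```bash
python3 -c "
from h import *
plan(([.40,.1,.34],0,0),([.4327,-.2575,.16],-30,12),([.4327,-.2575,.05],-30,12))"
```

```text
now t 3.225 grasp pt [0.3837 0.3801 0.345 ] F [ 0.4219 -0.9634  0.3106] w 0.04367048289069848 q [0.5737 0.2988 1.5134 0.     1.3208 0.2237]
rot [ 0.45 -0.19 20.05] shift new axes [-279.9   16.6    5. ] old axes [-268.6  -80.4    3.8]
rot [-11.72  -3.14  29.89] shift new axes [-293.3  154.5  218. ] old axes [-352.2   23.5  181.1]
rot [0. 0. 0.] shift new axes [ -0.  -22.9 107.6] old axes [ -0.  -22.9 107.6]
```

send_rows(deltas="0 0 0 0 0 10 0.5; 0 0 0 0 0 10 0.5; -50 4 0 0 0 0 0.5; -57 4 0 0 0 0 0.5; -57 4 0 0 0 0 0.5; -57 4 0 0 0 0 0.5; -57 0 0 0 0 10 0.5; 0 0 0 0 0 10 0.5; 0 0 0 0 0 10 0.5; 0 0 0 -6 0 0 0.5")

```text
time: 4.47
position: [0.399, 0.0998, 0.3912]
tool_rot: [0.866, 0.498, 0.026, 0.046]
ft_force: [0.3, -0.9, -0.5]
grip_width: 0.0432
grip_force: 0.0
```

send_rows(deltas="0 0 0 -6 0 0 0.5; -45 25 20 0 0 0 0.5; -45 25 30 0 0 0 0.5; -45 25 30 0 0 0 0.5; -45 20 30 0 0 0 0.5; -45 20 30 0 0 0 0.5; 0 0 0 0 0 0 0.5")

```text
time: 5.35
position: [0.4077, -0.1677, 0.277]
tool_rot: [0.863, 0.495, 0.051, 0.089]
ft_force: [-0.2, -0.2, -0.4]
grip_width: 0.0432
grip_force: 0.0
```

```bash
python3 -c "
from h import *
plan(([.4327,-.2575,.1],-30,12),([.4327,-.2575,.05],-30,12))"
```

```text
now t 5.35 grasp pt [ 0.4167 -0.1729  0.2271] F [-0.2331 -0.2324 -0.3975] w 0.043221736726788744 q [-0.6595  0.2507  2.0043  0.0423  0.6834 -0.1602]
rot [-0.23  0.05 -0.33] shift new axes [-65.3  28.3 136. ] old axes [-65.   29.2 135.9]
rot [0. 0. 0.] shift new axes [ -0.  -10.4  48.9] old axes [ -0.  -10.4  48.9]
```

send_rows(deltas="-22 9 45 0 0 0 0.5; -22 10 45 0 0 0 0.5; -21 9 46 0 0 0 0.5; 0 0 0 0 0 0 0.5")

```text
time: 5.85
position: [0.4236, -0.2483, 0.1486]
tool_rot: [0.862, 0.497, 0.051, 0.087]
ft_force: [0.1, 0.6, 0.6]
grip_width: 0.0435
grip_force: 0.0
```

```bash
python3 -c "
from h import *
plan(([.4327,-.2575,.05],-30,12))
c=cam('top'); 
save('t3',cv2.resize(c['image'][120:320,240:440],(600,600),interpolation=cv2.INTER_CUBIC))"
```

```text
now t 5.85 grasp pt [ 0.4325 -0.2533  0.0987] F [0.0584 0.5922 0.6426] w 0.04353843260577031 q [-0.7848  0.5644  2.0079  0.1463  0.378  -0.3911]
rot [-0.42 -0.12 -0.07] shift new axes [-3.4 -8.3 48.1] old axes [-3.5 -7.9 48.1]
```

View pics/t3.png

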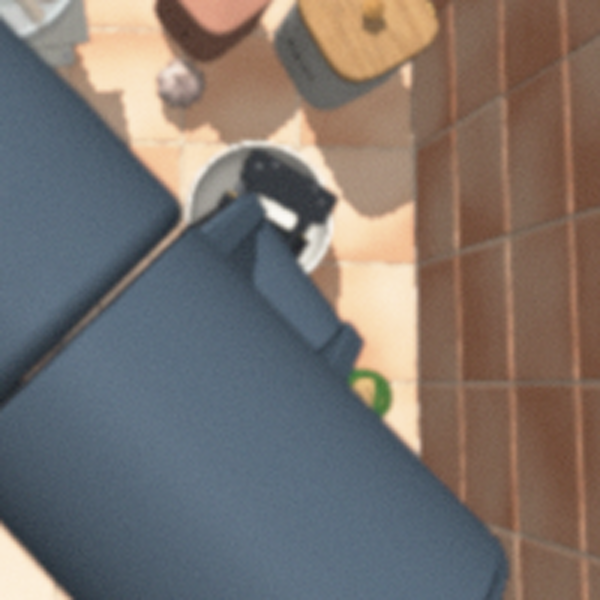

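send_rows(deltas="-2 -4 24 0 0 0 0.5; -2 -4 24 0 0 0 0.5; 0 0 0 0 0 0 0.5; 0 0 0 0 0 0 0; 0 0 0 0 0 0 0; 0 0 0 0 0 0 0; 0 0 0 0 0 0 0")

```text
time: 6.78
position: [0.4246, -0.2541, 0.1042]
tool_rot: [0.861, 0.497, 0.053, 0.092]
ft_force: [-2.6, -1.0, 5.1]
grip_width: 0.0166
grip_force: 18.3
```

```bash
python3 -c "
from h import *
plan()"
```

```text
now t 6.775 grasp pt [ 0.4339 -0.2595  0.0544] F [-2.5686 -1.0287  5.0649] w 0.01663125085251707 q [-0.7925  0.665   2.0249  0.2219  0.2529 -0.4785]
```

send_rows(deltas="0 0 0 0 0 0 0.5; 0 0 0 0 0 0 0.5; 0 0 -10 0 0 0 0.5; 0 0 0 0 0 0 0.5; 0 0 0 0 0 0 0; 0 0 0 0 0 0 0; 0 0 0 0 0 0 0; 0 0 0 0 0 0 0")

```text
time: 7.78
position: [0.4225, -0.2526, 0.1132]
tool_rot: [0.861, 0.497, 0.052, 0.091]
ft_force: [-0.3, -1.3, 1.8]
grip_width: 0.0122
grip_force: 18.8
```

```bash
python3 -c "
from h import *
plan()"
```

```text
now t 7.775 grasp pt [ 0.4317 -0.2579  0.0633] F [-0.3258 -1.3231  1.8042] w 0.012232163278443002 q [-0.7937  0.6436  2.0268  0.2063  0.2743 -0.4635]
```

send_rows(deltas="0 0 0 0 0 0 0; 0 4 -20 0 0 0 0; 0 4 -20 0 0 0 0; 0 4 -20 0 0 0 0; 0 0 0 0 0 0 0", newtons=30)

```text
time: 8.4
position: [0.4219, -0.2521, 0.1752]
tool_rot: [0.861, 0.498, 0.053, 0.091]
ft_force: [-0.2, -0.6, -1.4]
grip_width: 0.0103
grip_force: 29.5
```

```bash
python3 -c "
from h import *
plan()
for n in ('scene','top'):
    c=cam(n); L=robot.cut_out(n,'bowl')
    for d in L:
        P=pts(c,d['region']); print(n,d['p'],np.percentile(P,[5,50,95],axis=0).ravel())
s=cam('scene'); save('s4',s['image'][100:300,200:450].repeat(2,0).repeat(2,1))"
```

```text
now t 8.4 grasp pt [ 0.4312 -0.2575  0.1253] F [-0.2314 -0.6452 -1.4352] w 0.010332488653580205 q [-0.7939  0.5075  1.9946  0.1314  0.4391 -0.3846]
scene 0.87 [ 0.4456 -0.3308  0.0561  0.5054 -0.2848  0.0727  0.5441 -0.2206  0.1164]
top 0.7 [ 0.4612 -0.3359  0.0558  0.5163 -0.2667  0.0733  0.549  -0.2207  0.1145]
```

View pics/s4.png

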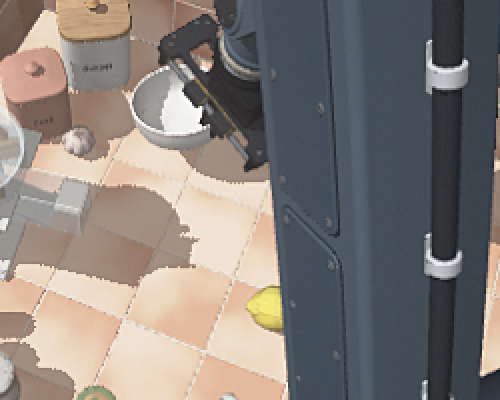

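```bash
python3 -c "
from h import *
plan(([.4264,-.0928,.125],9,12),([.4264,-.0928,.066],9,12))"
```

```text
now t 8.65 grasp pt [ 0.4304 -0.2568  0.1234] F [ 0.3353 -0.0069 -3.2618] w 0.010474024068795799 q [-0.7941  0.511   1.9956  0.1314  0.4389 -0.3845]
rot [ -0.12   8.02 -38.13] shift new axes [156.   19.2   2.5] old axes [133.4 -81.  -18.5]
rot [0. 0. 0.] shift new axes [  0.  -12.3  57.7] old axes [  0.  -12.3  57.7]
```

send_rows(deltas="0 0 0 0 1.6 -7.6 0; 0 0 0 0 1.6 -7.6 0; 0 0 0 0 1.6 -7.6 0; 0 0 0 0 1.6 -7.6 0; 0 0 0 0 1.6 -7.7 0; 31 4 0 0 0 0 0; 31 4 0 0 0 0 0; 31 4 0 0 0 0 0; 31 4 0 0 0 0 0; 31 3 0 0 0 0 0")

```text
time: 9.9
position: [0.4045, -0.0902, 0.1745]
tool_rot: [0.647, 0.757, 0.076, 0.055]
ft_force: [-20.9, -7.5, -0.9]
grip_width: 0.0203
grip_force: 37.7
```

```bash
cat > e.py <<'E'
from h import *
plan(([.4264,-.0928,.066],9,12))
for n in ('scene','top'):
    c=cam(n); L=robot.cut_out(n,'bowl')
    for d in L:
        P=pts(c,d['region']); 
        if P[:,0].mean()<.33: continue
        h=P[:,2].max(); Q=P[P[:,2]>np.percentile(P[:,2],97)-.012]; ct,r=cv2.minEnclosingCircle(Q[:,:2].astype(np.float32)*1000)
        A=np.c_[2*Q[:,:2],np.ones(len(Q))]; s=np.linalg.lstsq(A,(Q[:,:2]**2).sum(1),rcond=None)[0]
        print(n,d['p'],'z',np.percentile(P[:,2],[2,98]),'circ',ct,r,'fit',s[:2]*1000,1000*np.sqrt(s[2]+s[0]**2+s[1]**2))
E
python3 e.py
```

```text
now t 9.9 grasp pt [ 0.4138 -0.088   0.1244] F [-20.8814  -7.4712  -0.9198] w 0.020328604446378056 q [-0.5716  0.457   2.1554  0.3385  0.4202 -1.0298]
rot [-1.27 -0.88 -0.15] shift new axes [-5.9 -1.8 59.6] old axes [-6.9 -0.5 59.5]
scene 0.94 z [0.002  0.2046] circ (467.68841552734375, -74.45551300048828) 37.48179244995117 fit [473.6827 -75.1316] 30.702646171140866
scene 0.27 z [0.2089 0.2583] circ (661.177001953125, -52.746803283691406) 30.66740608215332 fit [662.4584 -53.9762] 17.898572156784766
top 0.73 z [0.0586 0.1208] circ (465.97674560546875, -131.96047973632812) 51.242916107177734 fit [ 465.4689 -126.6194] 47.7403095594762
top 0.17 z [0.0132 0.0739] circ (555.0278930664062, 132.73782348632812) 28.050094604492188 fit [555.0113 132.3488] 19.977289873104052
```

send_rows(deltas="0 -15 2 0 0 0 0; 0 -15 3 0 0 0 0; -5 -8 3 0 0 0 0; 0 0 0 0 0 0 0")

```text
time: 10.6
position: [0.3812, -0.1067, 0.1617]
tool_rot: [0.647, 0.756, 0.079, 0.068]
ft_force: [0.8, -0.8, -2.2]
grip_width: 0.0099
grip_force: 30.1
```

```bash
cat >> e.py <<'E'
s=cam('scene'); save('s5',s['image'][80:280,130:380].repeat(2,0).repeat(2,1))
E
python3 e.py
```

```text
now t 10.6 grasp pt [ 0.3916 -0.1051  0.1118] F [ 0.8488 -0.8275 -2.1616] w 0.009861388555936743 q [-0.6506  0.4806  2.2239  0.4806  0.3267 -1.2534]
rot [-0.11  0.05 -0.12] shift new axes [ 6.7 25.9 52.3] old axes [ 6.8 25.9 52.3]
scene 0.94 z [0.0362 0.1017] circ (451.30767822265625, -97.24251556396484) 64.00181579589844 fit [453.2347 -95.0841] 61.91425165582703
top 0.68 z [0.0253 0.0423] circ (611.1107788085938, -223.37655639648438) 18.698619842529297 fit [ 611.2957 -223.1338] 11.72226260439658
top 0.61 z [-0.0005  0.1923] circ (435.55975341796875, -96.8843002319336) 46.487884521484375 fit [439.8539 -97.0791] 37.11152894388326
```

View pics/s5.png

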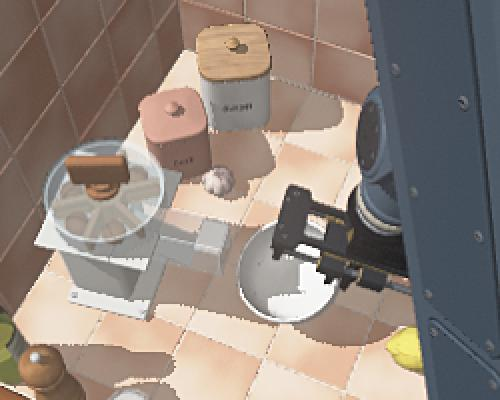

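send_rows(deltas="0 -2.5 12 0 0 0 0; 0 -2.5 12 0 0 0 0; 0 -2 10 0 0 0 0; 0 0 0 0 0 0 0")

```text
time: 11.35
position: [0.3822, -0.1066, 0.1276]
tool_rot: [0.646, 0.756, 0.079, 0.069]
ft_force: [0.4, -0.3, 3.1]
grip_width: 0.01
grip_force: 31.3
```

```bash
python3 e.py
```

```text
now t 11.35 grasp pt [ 0.3927 -0.105   0.0777] F [ 0.3641 -0.2839  3.1152] w 0.00996589296108936 q [-0.6488  0.5802  2.2477  0.7368  0.2228 -1.5183]
rot [-0.01  0.12 -0.04] shift new axes [ 6.7 32.  18.8] old axes [ 6.8 32.  18.7]
scene 0.62 z [0.0096 0.0739] circ (453.0450439453125, -94.43707275390625) 64.5684814453125 fit [454.0217 -93.1995] 62.69390173252333
top 0.48 z [0.039  0.0804] circ (498.9815673828125, -134.5019989013672) 21.487911224365234 fit [ 480.3155 -117.0192] 30.83199258607627
```

send_rows(deltas="2 10 2 0 0 0 0; 2 10 2 0 0 0 0; 1 10 2 0 0 0 0; 0 -1 4 0 0 0 0; 0 0 0 0 0 0 0; 0 0 0 0 0 0 0.4; 0 0 0 0 0 0 0.4; 0 0 0 0 0 0 0.4")

```text
time: 12.6
position: [0.4114, -0.097, 0.1239]
tool_rot: [0.646, 0.756, 0.079, 0.069]
ft_force: [-1.0, -0.1, -0.6]
grip_width: 0.0305
grip_force: 0.0
```

```bash
python3 e.py
```

```text
now t 12.6 grasp pt [ 0.4219 -0.0954  0.074 ] F [-1.044  -0.0928 -0.5596] w 0.030516057476529617 q [-0.5778  0.5947  2.1861  0.6036  0.2453 -1.3132]
rot [-0.01  0.11 -0.01] shift new axes [1.8 3.1 8.8] old axes [1.8 3.1 8.8]
scene 0.84 z [0.0082 0.064 ] circ (479.5003967285156, -95.59929656982422) 67.30377960205078 fit [481.0596 -98.4504] 61.714132372396186
top 0.72 z [0.0159 0.0648] circ (469.9639892578125, -100.29865264892578) 76.45232391357422 fit [474.2346 -88.2145] 75.11259600756334
```

send_rows(deltas="0 0 -30 0 0 0 0.4; 0 0 -40 0 0 0 0.4; 0 -10 -40 0 0 0 0.4; 0 0 0 10 0 0 0.4; 0 0 0 2 0 9 0.4; 0 0 0 0 0 10 0.4; 0 0 0 0 0 10 0.4; 0 0 0 0 0 10 0.4; 0 0 0 0 0 10 0.4; 0 0 0 0 0 10 0.4")

```text
time: 14.1
position: [0.3788, -0.1011, 0.2291]
tool_rot: [0.941, 0.34, 0.005, -0.001]
ft_force: [0.9, -1.0, -0.4]
grip_width: 0.0348
grip_force: 0.0
```

send_rows(deltas="0 0 0 0 0 10 0.4; 0 0 0 0 0 10 0.4; 0 0 0 0 0 10 0.4; 0 0 0 0 10 0 0.4; 0 0 0 0 10 0 0.4; 0 0 0 0 10 0 0.4; 0 0 0 0 0 0 0.4")

```text
time: 14.98
position: [0.379, -0.0942, 0.2272]
tool_rot: [0.978, 0.089, 0.186, -0.036]
ft_force: [0.3, -0.0, -0.4]
grip_width: 0.0351
grip_force: 0.0
```

```bash
cat >> h.py <<'E'
def ori2(az,tilt):
    a,t=np.radians(az),np.radians(tilt); h=np.array([np.cos(a),np.sin(a),0]); Z=np.array([0,0,1.])
    z=h*np.sin(t)-Z*np.cos(t); x=h*np.cos(t)+Z*np.sin(t)
    return R.from_matrix(np.c_[x,np.cross(z,x),z])
def planto(n,wps,off=.07):
    o=robot.get_obs(); p=np.array(o['position']); q=R.from_quat(o['tool_rot'])
    print('now t',o['time'],'pt',p+q.apply([0,0,off]),'F',o['ft_force'],'q',o['q'])
    print('rot',np.degrees((q.inv()*n).as_rotvec()).round(2))
    for g in wps:
        t=np.array(g)-n.apply([0,0,off]); print('shift',(n.inv().apply(t-p)*1000).round(1)); p=t
E
sed -i '/^s=cam/d;s/^plan(.*/A=np.array([.6645,-.0552]);f=np.array([-.988,-.156])/' e.py
cat >> e.py <<'E'
W=[[*(A+f*d),z] for d,z in ((.27,.10),(.27,.02),(.245,.02),(.174,.02))]
planto(ori2(9,30),W)
E
python3 e.py
```

```text
top 0.81 z [0.0058 0.0637] circ (475.2162780761719, -100.82086181640625) 71.0386962890625 fit [ 480.4371 -100.2523] 62.853745470161456Traceback (most recent call last):
  File "e.py", line 11, in <module>
    W=[[*(A+f*d),z] for d,z in ((.27,.10),(.27,.02),(.245,.02),(.174,.02))]
          ~^~~~
ValueError: operands could not be broadcast together with shapes (193,3) (2,)
```

```bash
sed -i '/^W=/,$d;/^A=np/d' e.py; cat >> e.py <<'E'
B=np.array([.480,-.100]); u=np.array([np.cos(np.radians(22)),np.sin(np.radians(22))])
planto(ori2(22,22),[[*(B-u*d),z] for d,z in ((.09,.10),(.09,.018),(.065,.018),(.01,.018))])
E
python3 e.py
```

```text
scene 0.67 z [0.0028 0.0643] circ (455.5113830566406, -79.46638488769531) 97.2949447631836 fit [470.1477 -94.5831] 66.56949801367708
scene 0.39 z [0.0174 0.0419] circ (609.6533813476562, -220.68280029296875) 18.588430404663086 fit [ 609.4368 -221.6111] 12.103919719838494
top 0.73 z [0.0079 0.0631] circ (481.08477783203125, -100.54094696044922) 64.4959716796875 fit [ 481.0799 -100.3248] 62.309425570124986
now t 15.375 pt [ 0.4056 -0.0872  0.1628] F [ 0.0254 -0.9098 -0.3822] q [-0.7368  0.3032  2.2481  0.7324  0.4942  0.012 ]
rot [  2.27  -0.03 -10.87]
shift [-47.7  42.5  48.5]
shift [-30.7   0.   76. ]
shift [23.2  0.   9.4]
shift [51.  -0.  20.6]
```

send_rows(deltas="0 0 0 1 0 -5.5 0.4; 0 0 0 1.2 0 -5.4 0.4; -24 21 24 0 0 0 0.4; -24 21 24 0 0 0 0.4; -16 0 38 0 0 0 0.4; -15 0 38 0 0 0 0.4; 0 0 0 0 0 0 0.4")

```text
time: 16.25
position: [0.374, -0.1428, 0.1044]
tool_rot: [0.963, 0.186, 0.192, -0.039]
ft_force: [-0.2, 0.5, 1.0]
grip_width: 0.035
grip_force: 0.0
```

```bash
python3 e.py
```

```text
scene 0.72 z [0.0083 0.0634] circ (480.2007141113281, -99.30978393554688) 65.07255554199219 fit [479.5459 -99.3418] 62.613011277490266
now t 16.45 pt [ 0.3996 -0.133   0.0425] F [0.0172 0.6776 0.0419] q [-0.8806  0.6859  2.2987  1.4947  0.3779 -1.1603]
rot [ 0.07 -0.72  0.11]
shift [ 19.6  -0.3 -54.5]
shift [-30.7   0.   76. ]
shift [23.2  0.   9.4]
shift [51.  -0.  20.6]
```

send_rows(deltas="7 0 8 0 0 0 0.4; 7 0 8 0 0 0 0.4; 7 0 8 0 0 0 0.4; 9 0 4 0 0 0 0.4; 9 0 4 0 0 0 0.4; 9 0 4 0 0 0 0.4; 0 0 0 0 0 0 0.4")

```text
time: 17.32
position: [0.4289, -0.1206, 0.0912]
tool_rot: [0.962, 0.188, 0.193, -0.037]
ft_force: [-0.1, -0.2, 0.7]
grip_width: 0.0346
grip_force: 0.0
```

```bash
python3 e.py
```

```text
scene 0.63 z [0.0076 0.0629] circ (515.410400390625, -84.43638610839844) 64.66715240478516 fit [515.3885 -84.6357] 62.63453818746524
now t 17.525 pt [ 0.453  -0.111   0.0266] F [ 0.1369  0.278  -0.4941] q [-0.7228  0.7212  2.2051  1.4872  0.3533 -0.9851]
rot [-0.02 -0.67  0.02]
shift [-28.1  -0.1 -90.8]
shift [-30.7   0.   76. ]
shift [23.2  0.   9.4]
shift [51.  -0.  20.6]
```

send_rows(deltas="9 0 4 0 0 0 0.4; 9 0 4 0 0 0 0.4; 9 0 3 0 0 0 0.4; 0 0 0 0 0 0 0.4")

```text
time: 18.02
position: [0.4552, -0.1103, 0.0916]
tool_rot: [0.962, 0.188, 0.193, -0.037]
ft_force: [0.4, 0.2, -0.2]
grip_width: 0.0346
grip_force: 0.0
```

```bash
python3 e.py
```

```text
scene 0.84 z [0.0085 0.0634] circ (540.941650390625, -75.04449462890625) 64.88404846191406 fit [540.102  -74.5234] 61.895768643487486
now t 18.225 pt [ 0.4798 -0.1002  0.0269] F [ 0.1408  0.5462 -0.4111] q [-0.6546  0.718   2.1523  1.3947  0.3441 -0.8157]
rot [-0.01 -0.66 -0.02]
shift [ -55.    -0.2 -101.3]
shift [-30.7   0.   76. ]
shift [23.2  0.   9.4]
shift [51.  -0.  20.6]
```

send_rows(deltas="-20 0 0 0 0 0 0.6; -10 0 -20 0 0 0 0.6; 0 0 -45 0 0 0 0.6; 0 0 -50 0 0 0 0.6; 0 0 -50 0 0 0 0.6; 0 0 -50 0 -7 0 0.6; 0 0 -30 0 -7 0 0.6; 0 0 0 0 -8 0 0.6; 0 0 0 0 0 0 0.6")

```text
time: 19.35
position: [0.3515, -0.1518, 0.2953]
tool_rot: [0.98, 0.196, 0.022, -0.006]
ft_force: [0.2, 0.8, -0.3]
grip_width: 0.0522
grip_force: 0.0
```

```bash
cat > k.py <<'E'
from h import *
A=[.6645,-.0552]
planto(ori(114.5,0),[[.45,-.0552,.36],[*A,.33],[*A,.242]],.051)
E
python3 k.py; python3 e.py|head -3
```

```text
now t 19.35 pt [ 0.3536 -0.1508  0.2443] F [ 0.2126  0.7892 -0.3253] q [-0.7286  0.1847  2.0097  0.052   0.9307  0.4177]
rot [ -4.01   0.17 178.02]
shift [-129.6   47.1 -115.7]
shift [-195.2  -89.    30. ]
shift [ 0.  0. 88.]
scene 0.8 z [0.0074 0.0634] circ (541.1569213867188, -75.06127166748047) 65.46736145019531 fit [541.2164 -74.5977] 62.71283023870444
top 0.76 z [0.0084 0.0635] circ (542.9859619140625, -75.16304016113281) 65.1031723022461 fit [542.5152 -75.3626] 62.32383127325809
now t 19.55 pt [ 0.3525 -0.1502  0.2241] F [0.6708 0.4705 0.2595] q [-0.7318  0.1861  2.0127  0.0523  0.9307  0.4183]
```

send_rows(deltas="30 0 -60 0 -2 0 0.6; 40 0 -50 0 0 -10 0.6; 0 0 0 0 0 -10 0.6; 0 0 0 0 0 -10 0.6; 0 0 0 0 0 -10 0.6; 0 0 0 0 0 -10 0.6; 0 0 0 0 0 -10 0.6; 0 0 0 0 0 -10 0.6; 0 0 0 0 0 -10 0.6; 0 0 0 0 0 -10 0.6")

```text
time: 20.8
position: [0.4096, -0.1284, 0.4]
tool_rot: [0.554, 0.832, 0.005, -0.001]
ft_force: [0.6, -0.6, 0.1]
grip_width: 0.0517
grip_force: 0.0
```

send_rows(deltas="0 0 0 0 0 -10 0.6; 0 0 0 0 0 -10 0.6; 0 0 0 0 0 -10 0.6; 0 0 0 0 0 -10 0.6; 0 0 0 0 0 -10 0.6; 0 0 0 0 0 -10 0.6; 0 0 0 0 0 -10 0.6; 0 0 0 0 0 -10 0.6; 0 0 0 0 0 -10 0.6; 0 0 0 0 0 0 0.6")

```text
time: 22.05
position: [0.4097, -0.1284, 0.4002]
tool_rot: [-0.193, 0.981, 0.004, 0.003]
ft_force: [-0.8, -0.2, -0.0]
grip_width: 0.052
grip_force: 0.0
```

```bash
python3 k.py
```

```text
now t 22.05 pt [ 0.4099 -0.1279  0.3492] F [-0.8129 -0.1965 -0.0146] q [-0.5708  0.1225  1.7399  0.0103  1.2798 -2.5322]
rot [ 0.34  0.45 -2.29]
shift [-67.   49.8 -10.8]
shift [-195.2  -89.    30. ]
shift [ 0.  0. 88.]
```

send_rows(deltas="0 0 0 0.3 0.4 -2.3 0.6; -34 25 -5 0 0 0 0.6; -33 25 -5 0 0 0 0.6; -49 -22 7 0 0 0 0.6; -49 -22 7 0 0 0 0.6; -49 -22 7 0 0 0 0.6; -48 -23 7 0 0 0 0.6; 0 0 0 0 0 0 0.6; 0 0 0 0 0 0 0.6")

```text
time: 23.18
position: [0.6639, -0.0542, 0.3825]
tool_rot: [-0.214, 0.977, -0.0, -0.0]
ft_force: [0.1, 0.8, 0.5]
grip_width: 0.0522
grip_force: 0.0
```

```bash
cat > k.py <<'E'
from h import *
A=[.6645,-.0552]
planto(ori(114.5,0),[[*A,.242]],.051)
E
python3 k.py
python3 -c "
from h import *
c=cam('scene');save('s6',cv2.resize(c['image'][110:250,120:300],(720,560),interpolation=cv2.INTER_CUBIC))"
```

```text
now t 23.175 pt [ 0.6639 -0.0542  0.3315] F [0.1047 0.8408 0.4684] q [-0.2486  0.5079  1.2084 -0.0006  1.426  -2.2498]
rot [-0.   -0.05  0.17]
shift [-0.1 -1.2 89.5]
```

View pics/s6.png

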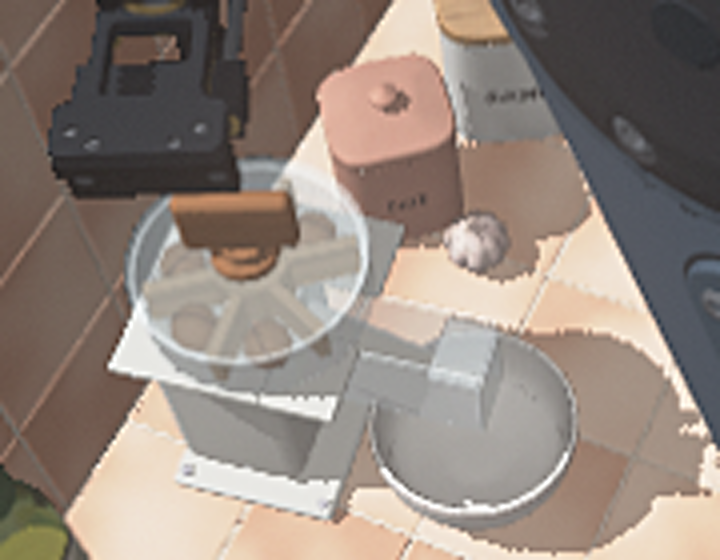

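send_rows(deltas="0 -1 40 0 0 0 0.6; 0 0 30 0 0 0 0.6; 0 0 19 0 0 0 0.6; 0 0 0 0 0 0 0.6; 0 0 0 0 0 0 0.6")

```text
time: 23.85
position: [0.6652, -0.0554, 0.2963]
tool_rot: [-0.214, 0.977, -0.001, 0.002]
ft_force: [-0.3, -0.7, 0.8]
grip_width: 0.0522
grip_force: 0.0
```

send_rows(deltas="0 0 0 0 0 0 0; 0 0 0 0 0 0 0; 0 0 0 0 0 0 0; 0 0 0 0 0 0 0; 0 0 0 0 0 0 0; 0 0 0 0 0 0 0", newtons=50)

```text
time: 24.6
position: [0.6653, -0.0553, 0.2944]
tool_rot: [-0.214, 0.977, -0.001, 0.001]
ft_force: [-1.0, 0.1, 0.5]
grip_width: 0.0136
grip_force: 50.0
```

```bash
cat > w.py <<'E'
from h import *
import sys
o=robot.get_obs(); q=R.from_quat(o['tool_rot']); y=q.apply([0,1,0])
print('t',o['time'],'yaz',np.degrees(np.arctan2(y[1],y[0])),'turned',114.5-np.degrees(np.arctan2(y[1],y[0])),'p',o['position'],'F',o['ft_force'],'M',o['moment'],'q6',o['q'][5])
c=cam('scene')
im=c['image'].astype(int); P=np.array([[.542,-.075,.012]])
# brown (walnut) pixels within bowl interior
uu=proj(c,[[.542+.05*np.cos(a),-.075+.05*np.sin(a),.03] for a in np.linspace(0,6.28,40)])
m=np.zeros((384,512),np.uint8); cv2.fillPoly(m,[uu.astype(np.int32)],1)
b=(m>0)&(im[...,0]-im[...,2]>22)
print('brown px',b.sum(),'of',m.sum(),'centroid',np.argwhere(b).mean(0) if b.any() else '')
if len(sys.argv)>1: save(sys.argv[1],cv2.resize(c['image'][110:250,120:300],(720,560),interpolation=cv2.INTER_CUBIC))
E
python3 w.py
```

```text
t 24.6 yaz 114.67833307896528 turned -0.17833307896528083 p [ 0.6653 -0.0553  0.2944] F [-1.0042  0.138   0.4701] M [0.1356 0.0516 0.0306] q6 -2.2510883550779393
brown px 0 of 1116 centroid
```

send_rows(deltas="0 0 0 0 0 6 0; 0 0 0 0 0 6 0; 0 0 0 0 0 6 0; 0 0 0 0 0 6 0; 0 0 0 0 0 4 0; 0 0 0 0 0 0 0")

```text
time: 25.4
position: [0.6654, -0.0559, 0.2944]
tool_rot: [0.029, 1.0, -0.001, 0.001]
ft_force: [-0.1, -2.4, -0.8]
grip_width: 0.0136
grip_force: 50.0
```

```bash
python3 w.py
```

```text
t 25.4 yaz 86.72044949027752 turned 27.779550509722483 p [ 0.6654 -0.0559  0.2944] F [-0.0896 -2.4453 -0.7866] M [-0.3035 -0.009   0.0508] q6 -1.7632084711309202
brown px 0 of 1116 centroid
```

send_rows(deltas="0 0 0 0 0 5 0; 0 0 0 0 0 5 0; 0 0 0 0 0 0 0; 0 0 0 0 0 0 0; 0 0 0 0 0 0 0")

```text
time: 26.08
position: [0.6654, -0.056, 0.2944]
tool_rot: [0.115, 0.993, -0.001, 0.001]
ft_force: [0.6, -5.4, -0.4]
grip_width: 0.0137
grip_force: 50.0
```

```bash
python3 w.py
```

```text
t 26.075 yaz 76.7523639061492 turned 37.7476360938508 p [ 0.6654 -0.056   0.2944] F [ 0.5664 -5.3738 -0.3639] M [-0.8084 -0.0347  0.4605] q6 -1.5891321146358754
brown px 0 of 1116 centroid
```

send_rows(deltas="0 0 0 0 0 5 0; 0 0 0 0 0 5 0; 0 0 0 0 0 0 0; 0 0 0 0 0 0 0; 0 0 0 0 0 0 0")

```text
time: 26.75
position: [0.6656, -0.0561, 0.2944]
tool_rot: [0.2, 0.98, -0.002, 0.002]
ft_force: [1.4, -7.0, -1.2]
grip_width: 0.0152
grip_force: 55.5
```

```bash
python3 w.py
```

```text
t 26.75 yaz 66.97215248100376 turned 47.52784751899624 p [ 0.6656 -0.0561  0.2944] F [ 1.3952 -7.0403 -1.1962] M [-0.8863 -0.1359  1.4494] q6 -1.41772563075448
brown px 0 of 1116 centroid
```

```bash
python3 w.py s7; python3 -c "
from h import *
c=cam('top');a=c['image'][60:180,180:300];s=cam('scene')
P=np.r_[pts(c,c['depth']>0),pts(s,s['depth']>0)];r=np.hypot(P[:,0]-.6645,P[:,1]+.0552)
for zl,zh in((.205,.23),(.23,.26),(.262,.3)):
  m=(r<.045)&(P[:,2]>zl)&(P[:,2]<zh);print(zl,m.sum(),cv2.minAreaRect(P[m,:2].astype(np.float32)*1000) if m.sum()>5 else '')
save('t7',cv2.resize(a,(600,600)))"
```

```text
t 26.8 yaz 66.96873948313173 turned 47.53126051686827 p [ 0.6655 -0.0561  0.2944] F [ 1.4243 -6.0966 -1.9877] M [-0.8523 -0.1764  1.4486] q6 -1.4176878045116308
brown px 0 of 1116 centroid 
0.205 176 ((659.0503540039062, -54.20701217651367), (78.29569244384766, 77.17719268798828), 69.66236877441406)
0.23 207 ((655.7249755859375, -51.50004959106445), (45.38705825805664, 29.690217971801758), 16.081541061401367)
0.262 53 ((658.8580932617188, -44.00883102416992), (64.84708404541016, 53.071563720703125), 66.04216003417969)
```

View pics/s7.png

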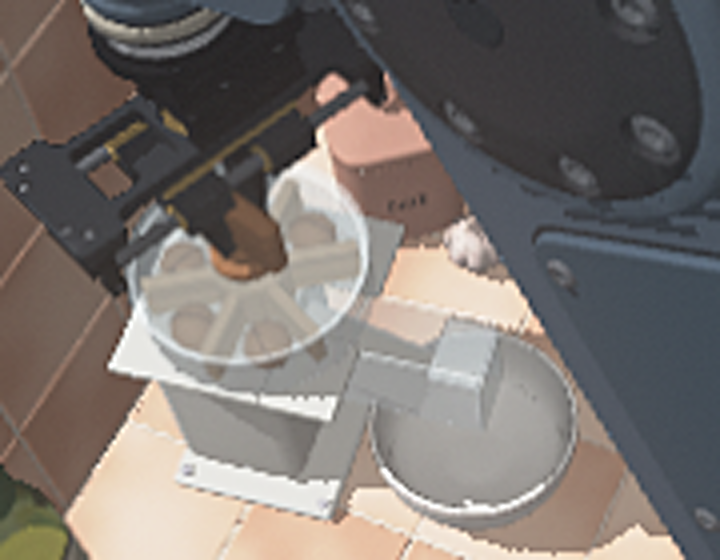

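```bash
python3 -c "
from h import *
o=robot.get_obs(); p=np.array(o['position']); q=R.from_quat(o['tool_rot'])
c=cam('top');s=cam('scene')
P=np.r_[pts(c,c['depth']>0),pts(s,s['depth']>0)]
T=q.inv().apply(P-p)*1000
m=(np.hypot(T[:,0],T[:,1])<250)&(T[:,2]<75)&(T[:,2]>-200)&(P[:,0]<.77)
for lo in range(-200,75,20):
    k=m&(T[:,2]>=lo)&(T[:,2]<lo+20)
    if k.sum()>3: print(lo,k.sum(),np.percentile(T[k],[1,99],axis=0)[:,:2].round().ravel(),P[k].max(0)[:2],P[k].min(0)[:2])
for nm,b in(('bottle',(.66,.76,.08,.2)),('canister',(.6,.75,-.3,-.13))):
    k=(P[:,0]>b[0])&(P[:,0]<b[1])&(P[:,1]>b[2])&(P[:,1]<b[3]);print(nm,np.percentile(P[k,2],[50,90,99,100]))
"

```

```text
-200 116 [ 16. -27.  37.  53.] [0.675  0.0018] [ 0.6287 -0.0719]
-180 147 [  7. -23.  33.  34.] [ 0.6744 -0.021 ] [ 0.6318 -0.0683]
-160 325 [-10. -19.  35.  36.] [ 0.6927 -0.0184] [ 0.6293 -0.0645]
-140 237 [ -7. -16.  35.  36.] [ 0.6899 -0.0187] [ 0.6302 -0.0605]
-120 493 [-33. -48.  39.  37.] [ 0.6938 -0.0174] [ 0.615  -0.1125]
-100 228 [-33. -49.  39.  17.] [ 0.6834 -0.0269] [ 0.6138 -0.1129]
-80 216 [-19. -49.  28.  17.] [ 0.677  -0.0301] [ 0.626  -0.1098]
-60 2113 [-35. -93.  37.  94.] [0.7344 0.0452] [ 0.5971 -0.1534]
-40 856 [-22. -93.  39.  95.] [0.7303 0.0452] [ 0.5965 -0.1541]
-20 544 [-29. -84.  40.  87.] [0.7181 0.0376] [ 0.5971 -0.1238]
0 14 [ -4. -76.  29.  -7.] [ 0.666 -0.061] [ 0.6028 -0.1224]
20 108 [ -7. -18.  33.  13.] [ 0.669  -0.0341] [ 0.633  -0.0697]
40 110 [ -3. -14.  35.  17.] [ 0.6756 -0.0352] [ 0.6319 -0.0664]
60 55 [ -4. -10.  34.  17.] [ 0.6773 -0.0373] [ 0.6326 -0.0535]
bottle [0.0557 0.202  0.2059 0.2077]
canister [0.0334 0.1071 0.3391 0.3416]
```

View pics/t7.png

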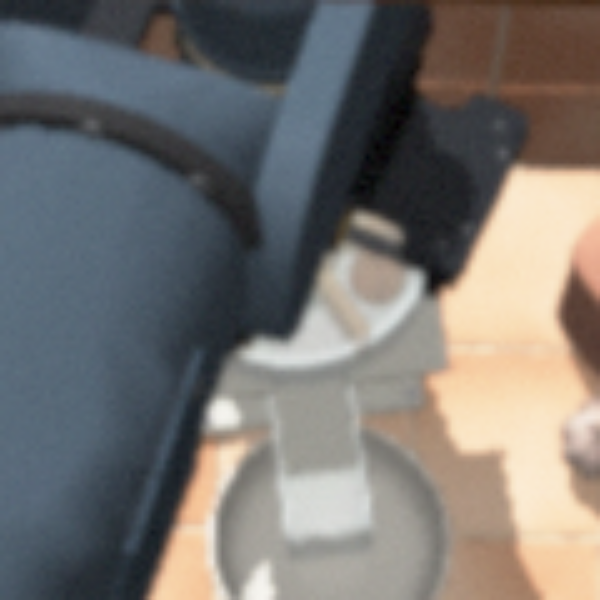

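```bash
python3 -c "
from h import *
o=robot.get_obs(); p=np.array(o['position']); q=R.from_quat(o['tool_rot'])
s=cam('scene'); P=pts(s,s['depth']>0); im=s['image'][s['depth']>0].astype(int)
T=q.inv().apply(P-p)*1000
m=(np.hypot(T[:,0],T[:,1])<45)&(P[:,2]>.214)&(P[:,2]<.262)&(im[:,0]-im[:,2]>22)
for t,c in zip(T[m],im[m]): print(t.round(),c,end=';')
a=cv2.imread('pics/s6.png',0)[250:400,130:380];b=cv2.imread('pics/s7.png',0)[250:400,130:380]
print();print('absdiff',cv2.absdiff(a,b).mean())
f=cv2.calcOpticalFlowFarneback(a,b,None,.5,3,25,3,7,1.5,0)
for y,x in((50,20),(80,60),(90,130),(30,190),(20,210)): print((x+130,y+250),f[y,x])
"

```

```text
[ 1. -4. 38.] [86 72 60];[ 0. -6. 41.] [83 68 58];[ 4. -2. 36.] [85 70 60];[ 4. -4. 38.] [106  82  68];[ 3. -7. 42.] [94 74 62];[ 7. -2. 37.] [108  86  70];[ 8. -4. 37.] [116  87  69];[ 6. -7. 43.] [100  79  64];[ 9. -1. 37.] [107  84  68];[ 9. -3. 40.] [118  90  70];[13. -3. 36.] [117  89  71];[13. -5. 38.] [106  82  67];[10. -9. 45.] [89 71 60];[ 8.  2. 39.] [100  79  65];[12.  1. 36.] [114  87  70];[12. -1. 38.] [121  92  73];[15. -2. 36.] [118  89  70];[16. -3. 36.] [117  89  72];[17. -5. 37.] [114  87  71];[ 10. -11.  50.] [97 75 62];[10.  6. 38.] [108  83  67];[11.  4. 39.] [121  91  71];[13.  3. 37.] [120  91  72];[15.  1. 36.] [118  90  71];[15. -1. 39.] [119  92  74];[18. -2. 36.] [117  90  71];[19. -3. 37.] [118  90  72];[22. -4. 35.] [115  87  70];[22. -6. 37.] [104  79  63];[23. -8. 38.] [67 52 44];[ 9.  8. 40.] [89 71 60];[ 9.  6. 41.] [109  83  67];[12.  5. 39.] [109  82  66];[16.  4. 36.] [116  89  71];[17.  3. 36.] [119  91  72];[19.  1. 36.] [119  91  72];[19. -1. 38.] [118  90  71];[21. -2. 37.] [119  91  73];[24. -3. 35.] [117  90  71];[24. -5. 37.] [114  87  69];[
[... 3411 characters left out ...]
69];[34. -1. 60.] [102  82  68];[35. -2. 60.] [95 76 65];[33. -6. 67.] [88 70 60];[31. -9. 72.] [83 65 54];[ 8. 11. 80.] [131  99  79];[22.  4. 72.] [98 77 66];[25.  3. 70.] [97 78 66];[31.  3. 63.] [97 77 67];[32.  1. 64.] [102  80  67];[34. -0. 64.] [99 79 67];[35. -2. 64.] [95 76 64];[33. -5. 70.] [90 71 59];[33. -7. 73.] [88 70 59];[28.  3. 70.] [94 76 64];[33.  2. 66.] [98 78 66];[33.  0. 67.] [96 76 64];[34. -1. 68.] [95 74 62];[33. -4. 73.] [90 68 56];[32.  3. 71.] [102  83  69];[33.  1. 71.] [98 76 62];[34. -1. 72.] [88 66 52];
absdiff 4.67624
(150, 300) [-0.036  -0.4578]
(190, 330) [ 0.0123 -0.0066]
(260, 340) [-0.0164  0.1134]
(320, 280) [0.3365 1.7484]
(340, 270) [-0.1126  2.8227]
```

send_rows(deltas="0 0 0 0 0 0 0; 0 0 0 0 0 0 0; 0 0 0 0 0 4 0; 0 0 0 0 0 0 0; 0 0 0 0 0 0 0", newtons=60)

```text
time: 27.72
position: [0.6659, -0.0562, 0.2945]
tool_rot: [0.233, 0.972, -0.002, 0.002]
ft_force: [0.7, -6.1, -1.1]
grip_width: 0.0156
grip_force: 68.2
```

```bash
cat > lag.py <<'E'
from h import *
o=robot.get_obs(); p=np.array(o['position']); q=R.from_quat(o['tool_rot']); y=q.apply([0,1,0])
s=cam('scene'); P=pts(s,s['depth']>0); im=s['image'][s['depth']>0].astype(int)
T=q.inv().apply(P-p)*1000
m=(T[:,0]>14)&(T[:,0]<32)&(T[:,1]>1)&(T[:,1]<9)&(P[:,2]>.225)&(P[:,2]<.25)&(im[:,0]-im[:,2]>22)
k=np.polyfit(T[m,0],T[m,1],1) if m.sum()>8 else [0,0]
tu=114.5-np.degrees(np.arctan2(y[1],y[0])); lag=-np.degrees(np.arctan(k[0]))
print('lag',lag,'n',m.sum(),'tool turned',tu,'knob',tu-lag,'M',o['moment'],'F',o['ft_force'],'w',o['grip_width'],o['grip_force'])
import glob,os
g=cv2.cvtColor(cv2.resize(s['image'][110:250,120:300],(720,560),interpolation=cv2.INTER_CUBIC),cv2.COLOR_RGB2GRAY)
a=cv2.imread('pics/s6.png',0)
for (x,y2) in ((150,300),(200,330),(265,345),(310,330),(335,265)):
    t=a[y2-22:y2+22,x-22:x+22]; r=cv2.matchTemplate(g[y2-44:y2+44,x-44:x+44],t,cv2.TM_CCOEFF_NORMED); _,v,_,l=cv2.minMaxLoc(r); print((x,y2),'moved',l[0]-22,l[1]-22,round(v,2))
E
python3 lag.py; python3 w.py
```

```text
lag 10.780418063313968 n 27 tool turned 51.465021275689665 knob 40.6846032123757 M [-0.9437 -0.3301  1.7219] F [ 0.7188 -6.1378 -1.1153] w 0.015642123982565516 68.23055037675658
(150, 300) moved 0 0 0.96
(200, 330) moved -3 -2 0.92
(265, 345) moved 0 0 0.98
(310, 330) moved -4 3 0.92
(335, 265) moved 0 4 0.95
t 27.775 yaz 63.03860724918972 turned 51.46139275081028 p [ 0.6659 -0.0562  0.2945] F [ 1.547  -6.4429 -2.2601] M [-0.8621 -0.2569  1.7886] q6 -1.3489215737597349
brown px 0 of 1116 centroid
```

send_rows(deltas="0 0 0 0 0 -6 0; 0 0 0 0 0 0 0; 0 0 0 0 0 0 0")

```text
time: 28.2
position: [0.6659, -0.0562, 0.2945]
tool_rot: [0.183, 0.983, -0.001, 0.002]
ft_force: [2.0, -6.1, -1.9]
grip_width: 0.0147
grip_force: 60.4
```

```bash
python3 lag.py
```

```text
lag 8.023990228878429 n 33 tool turned 45.637269503347284 knob 37.61327927446885 M [-0.893  -0.2964  1.0319] F [ 1.9692 -6.0741 -1.9013] w 0.01469277279850269 60.44701785323923
(150, 300) moved 1 -2 0.91
(200, 330) moved -2 -1 0.97
(265, 345) moved 0 0 0.99
(310, 330) moved -1 1 0.97
(335, 265) moved -1 3 0.94
```

send_rows(deltas="0 0 0 0 0 -8 0; 0 0 0 0 0 0 0; 0 0 0 0 0 0 0")

```text
time: 28.62
position: [0.6657, -0.0561, 0.2944]
tool_rot: [0.116, 0.993, -0.001, 0.002]
ft_force: [2.1, -4.9, -1.3]
grip_width: 0.014
grip_force: 60.0
```

```bash
python3 lag.py; python3 -c "
from h import *
print(robot.get_obs()['joint_torque'])"
```

```text
lag 5.190828642873361 n 38 tool turned 37.84244485754951 knob 32.651616214676146 M [-0.9446 -0.2273  0.1151] F [ 2.1239 -4.8652 -1.3116] w 0.013959772638946849 59.99556044116616
(150, 300) moved -1 3 0.62
(200, 330) moved 0 0 1.0
(265, 345) moved 0 0 1.0
(310, 330) moved 0 0 1.0
(335, 265) moved 0 0 0.99
[  3.1865 -48.2194 -17.7375   1.3158   0.7967   0.1002]
```

send_rows(deltas="0 0 0 0 0 0 0.35; 0 0 0 0 0 0 0.35; -1 -1.5 0 0 0 0 0.35; 0 0 0 0 0 0 0.35; 0 0 0 0 0 0 0; 0 0 0 0 0 0 0; 0 0 0 0 0 0 0; 0 0 0 0 0 0 0; 0 0 0 0 0 0 0", newtons=50)

```text
time: 29.8
position: [0.6659, -0.0566, 0.2944]
tool_rot: [0.116, 0.993, -0.0, 0.001]
ft_force: [0.2, 0.3, 0.7]
grip_width: 0.0138
grip_force: 50.0
```

```bash
python3 lag.py|head -1; python3 w.py
```

```text
lag 3.0493962132362062 n 35 tool turned 37.79558169723279 knob 34.746185483996584 M [ 0.3235 -0.0971  0.2714] F [0.1715 0.3298 0.7069] w 0.013794078702658431 49.99955073930323
t 29.85 yaz 76.70113898419682 turned 37.79886101580318 p [ 0.6659 -0.0566  0.2945] F [0.4172 1.9824 0.409 ] M [ 0.4312 -0.0468  0.2813] q6 -1.5903429313955797
brown px 0 of 1116 centroid
```

send_rows(deltas="0 0 0 0 0 6 0; 0 0 0 0 0 6 0; 0 0 0 0 0 6 0; 0 0 0 0 0 0 0")

```text
time: 30.4
position: [0.6658, -0.0567, 0.2946]
tool_rot: [0.267, 0.964, -0.001, 0.001]
ft_force: [-0.4, 1.5, 1.0]
grip_width: 0.0173
grip_force: 60.2
```

```bash
python3 lag.py; python3 w.py
```

```text
lag 11.62077680607519 n 17 tool turned 55.521099347939334 knob 43.90032254186414 M [0.3804 0.1325 1.6734] F [-0.3731  1.5497  1.0386] w 0.017255795280190934 60.16399718946559
(150, 300) moved 0 0 0.97
(200, 330) moved -3 -2 0.93
(265, 345) moved 0 0 0.98
(310, 330) moved -3 2 0.93
(335, 265) moved 0 4 0.94
t 30.45 yaz 58.959187657007064 turned 55.540812342992936 p [ 0.6657 -0.0568  0.2945] F [-0.7151  1.3274  0.9608] M [0.3172 0.1029 1.6552] q6 -1.28012234362319
brown px 0 of 1116 centroid
```

send_rows(deltas="0 0 0 0 0 -9 0; 0 0 0 0 0 -9 0; 0 0 0 0 0 -9 0; 0 0 0 0 0 -9 0; 0 0 0 0 0 -9 0; 0 0 0 0 0 -8 0; 0 0 0 0 0 0 0; 0 0 0 0 0 0 0")

```text
time: 31.5
position: [0.6665, -0.0553, 0.2944]
tool_rot: [-0.186, 0.983, 0.002, 0.002]
ft_force: [1.3, 6.1, 0.9]
grip_width: 0.0135
grip_force: 50.0
```

```bash
cat > v.py <<'E'
from h import *
import sys
o=robot.get_obs(); q=R.from_quat(o['tool_rot']); y=q.apply([0,1,0])
print('t',o['time'],'tool turned',round(114.5-np.degrees(np.arctan2(y[1],y[0])),1),'M',o['moment'],'F',o['ft_force'],'w',o['grip_width'],'tau',o['joint_torque'])
s=cam('scene')
# fixed reference: first full picture
ref=cv2.cvtColor(cv2.imread('pics/sc.png'),cv2.COLOR_BGR2GRAY); g=cv2.cvtColor(s['image'],cv2.COLOR_RGB2GRAY)
A=np.array([.6645,-.0552])
def pol(img,c):
    th=np.radians(np.arange(0,360,.5)); out=[]
    for r in (.035,.042,.048,.054):
        uv=proj(c,np.c_[A[0]+r*np.cos(th),A[1]+r*np.sin(th),np.full(len(th),.176)]).astype(np.float32)
        out.append(cv2.remap(img,uv[:,0:1],uv[:,1:2],cv2.INTER_LINEAR)[:,0])
    return np.array(out,float)
a,b=pol(ref,s),pol(g,s)
for lo,hi in ((150,210),(210,270),(90,150),(270,330)):
    i=np.arange(lo*2,hi*2); best=[]
    for sh in range(-60,61):
        x=a[:,i].ravel(); yv=b[:,(i+sh)%720].ravel(); best.append((np.corrcoef(x,yv)[0,1],sh/2))
    print((lo,hi),'shift deg (ccw+)',max(best))
E
python3 v.py; python3 w.py|tail -1
```

```text
t 31.5 tool turned 3.0 M [ 1.1103 -0.2966  0.0059] F [1.3392 6.0837 0.926 ] w 0.013498138381136296 tau [ -3.8051 -47.0809 -18.3904  -1.7885   0.0651  -0.0166]
(150, 210) shift deg (ccw+) (np.float64(0.9981433245561891), 0.0)
(210, 270) shift deg (ccw+) (np.float64(0.994499356213549), 0.0)
(90, 150) shift deg (ccw+) (np.float64(0.9983275248921452), 0.0)
(270, 330) shift deg (ccw+) (np.float64(0.4852007848615354), -1.0)
brown px 0 of 1116 centroid
```

send_rows(deltas="0 0 0 0 0 -6 0; 0 0 0 0 0 -6 0; 0 0 0 0 0 0 0")

```text
time: 31.98
position: [0.6665, -0.0548, 0.2944]
tool_rot: [-0.286, 0.958, 0.002, 0.003]
ft_force: [0.9, 7.0, 0.9]
grip_width: 0.0136
grip_force: 50.0
```

```bash
python3 v.py
```

```text
t 31.975 tool turned -8.8 M [ 1.2704 -0.2348 -0.9552] F [0.858  7.0027 0.9257] w 0.013635159012928047 tau [ -3.8584 -47.0116 -18.4894  -2.3689  -0.0339  -1.096 ]
(150, 210) shift deg (ccw+) (np.float64(0.9715128329396897), 1.5)
(210, 270) shift deg (ccw+) (np.float64(0.9564118919839196), 1.0)
(90, 150) shift deg (ccw+) (np.float64(0.9628696336851228), 0.0)
(270, 330) shift deg (ccw+) (np.float64(0.43550596889434673), 0.0)
```

send_rows(deltas="0 0 0 0 0 -6 0; 0 0 0 0 0 -6 0; 0 0 0 0 0 0 0")

```text
time: 32.4
position: [0.6662, -0.055, 0.2944]
tool_rot: [-0.384, 0.923, 0.002, 0.003]
ft_force: [0.6, 7.0, 0.3]
grip_width: 0.0165
grip_force: 58.1
```

```bash
python3 v.py
```

```text
t 32.4 tool turned -20.6 M [ 1.1507 -0.0533 -1.5243] F [0.6377 6.9729 0.3143] w 0.016504080600633107 tau [ -3.1546 -46.7308 -18.7769  -2.3919  -0.2667  -1.6743]
(150, 210) shift deg (ccw+) (np.float64(0.9405846047801047), 2.5)
(210, 270) shift deg (ccw+) (np.float64(0.7626401857816731), -30.0)
(90, 150) shift deg (ccw+) (np.float64(0.9158726902189117), 0.5)
(270, 330) shift deg (ccw+) (np.float64(0.1668106314654403), -23.5)
```

```bash
python3 v.py | head -1; python3 -c "
from h import *
s=cam('scene')
r=cv2.cvtColor(cv2.imread('pics/sc.png'),cv2.COLOR_BGR2RGB)
f=lambda i: cv2.resize(i[145:205,148:218],(560,480),interpolation=cv2.INTER_CUBIC)
x=np.hstack([f(r),f(s['image'])]); x=cv2.resize(x,(800,343)); 
d=cv2.absdiff(f(r),f(s['image']));save('cmp',x)"
```

```text
t 32.45 tool turned -20.6 M [ 1.1571 -0.0207 -1.5692] F [1.8179 7.1483 0.7323] w 0.01635542840493634 tau [ -3.1755 -46.7399 -18.7742  -2.3924  -0.2652  -1.5724]
```

View pics/cmp.png

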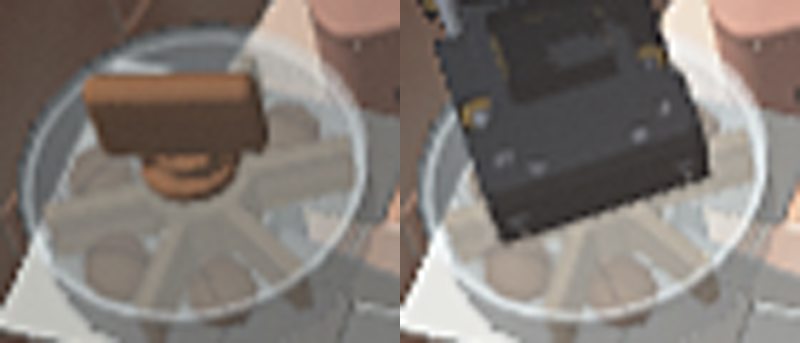

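send_rows(deltas="0 0 0 0 0 6 0.35; 0 0 0 0 0 6 0.35; 0 0 0 0 0 0 0.35; 0 0 -10 0 0 0 0.35; 0 0 0 0 0 0 0; 0 0 0 0 0 0 0; 0 0 0 0 0 0 0; 0 0 0 0 0 0 0", newtons=60)

```text
time: 33.55
position: [0.6651, -0.0556, 0.3048]
tool_rot: [-0.289, 0.957, 0.001, 0.0]
ft_force: [-3.6, 4.6, 4.5]
grip_width: 0.0136
grip_force: 58.7
```

```bash
python3 v.py
```

```text
t 33.55 tool turned -9.1 M [ 0.8546  0.6942 -0.5057] F [-3.6468  4.6445  4.5043] w 0.013596053224587373 tau [ -2.2944 -44.0019 -19.3194  -1.2376  -1.2834  -0.5274]
(150, 210) shift deg (ccw+) (np.float64(0.9876224810620917), 0.5)
(210, 270) shift deg (ccw+) (np.float64(0.9775732037368486), 0.5)
(90, 150) shift deg (ccw+) (np.float64(0.9866383872299007), 0.0)
(270, 330) shift deg (ccw+) (np.float64(0.25940931147906177), -30.0)
```

send_rows(deltas="0 0 0 0 0 10 0; 0 0 0 0 0 10 0; 0 0 0 0 0 10 0; 0 0 0 0 0 10 0; 0 0 0 0 0 10 0; 0 0 0 0 0 0 0; 0 0 0 0 0 0 0")

```text
time: 34.48
position: [0.6652, -0.0564, 0.3049]
tool_rot: [0.139, 0.99, -0.001, 0.0]
ft_force: [-3.0, 2.6, 5.4]
grip_width: 0.014
grip_force: 60.0
```

```bash
python3 v.py;python3 w.py|tail -1
```

```text
t 34.475 tool turned 40.4 M [0.5309 0.5908 1.0849] F [-2.9851  2.5582  5.3832] w 0.013991347736307615 tau [ -2.3419 -43.8269 -19.0962  -0.2339  -1.1696   1.0834]
(150, 210) shift deg (ccw+) (np.float64(0.9728215163582596), -1.5)
(210, 270) shift deg (ccw+) (np.float64(0.8529914860822957), 20.5)
(90, 150) shift deg (ccw+) (np.float64(0.9442545425796203), -0.5)
(270, 330) shift deg (ccw+) (np.float64(0.36158493229106525), -26.0)
brown px 0 of 1116 centroid
```

send_rows(deltas="0 0 0 0 0 -3 0.5; 0 0 0 0 0 -4 0.5; 0 0 0 0 0 0 0.5; 0 0 -20 0 0 0 0.5; 0 0 -20 0 0 0 0.5; 0 0 0 0 0 9 0.5; 0 0 0 0 0 9 0.5; 0 0 0 0 0 10 0.5; 0 0 0 0 0 0 0.5; 0 0 0 0 0 0 0.5")

```text
time: 35.83
position: [0.6659, -0.0571, 0.3442]
tool_rot: [0.319, 0.948, -0.0, 0.001]
ft_force: [1.2, -0.7, -0.3]
grip_width: 0.0434
grip_force: 0.0
```

```bash
python3 v.py; python3 -c "
from h import *
plan()
for n in('scene','top'):
  c=cam(n);P=pts(c,c['depth']>0); m=(np.hypot(P[:,0]-.6645,P[:,1]+.0552)<.04)&(P[:,2]>.22)&(P[:,2]<.262)
  print(n,m.sum(),cv2.minAreaRect(P[m,:2].astype(np.float32)*1000) if m.sum()>5 else '')"
```

```text
t 35.825 tool turned 61.7 M [-0.0135 -0.0125 -0.0162] F [ 1.2368 -0.6944 -0.3434] w 0.043436594437816015 tau [ -0.0067 -46.6026 -19.7488  -0.0102   0.0744  -0.0038]
(150, 210) shift deg (ccw+) (np.float64(0.9978687483706782), 0.0)
(210, 270) shift deg (ccw+) (np.float64(0.8563501515615776), 17.0)
(90, 150) shift deg (ccw+) (np.float64(0.9982391686833036), 0.0)
(270, 330) shift deg (ccw+) (np.float64(0.5512305635055245), -17.0)
now t 35.875 grasp pt [ 0.666  -0.0571  0.2933] F [ 0.5284 -0.5852  0.2606] w 0.04332624275693503 q [-0.2521  0.5397  1.256  -0.0008  1.3439 -1.1731]
scene 332 ((663.301513671875, -52.39535140991211), (17.780969619750977, 64.3219223022461), 80.60665130615234)
top 0
```

send_rows(deltas="1.5 0.5 20 0 0 0 0.5; 0 0 30 0 0 0 0.5; 0 0 0 0 0 0 0.5; 0 0 0 0 0 6 0.5; 0 0 0 0 0 6 0.5; 0 0 0 0 0 6 0.5; 0 0 0 0 0 6 0.5; 0 0 0 0 0 0 0.5; 0 0 0 0 0 0 0.5")

```text
time: 37.1
position: [0.6657, -0.0562, 0.2958]
tool_rot: [0.509, 0.861, 0.0, 0.003]
ft_force: [0.2, -1.6, 2.6]
grip_width: 0.0435
grip_force: 1.4
```

```bash
python3 v.py;python3 w.py|tail -1
```

```text
t 37.1 tool turned 85.7 M [-0.3443 -0.0403  0.0573] F [ 0.1769 -1.6024  2.5563] w 0.04349287957565649 tau [  1.0441 -45.8813 -17.4649   0.4841   0.2675   0.0608]
(150, 210) shift deg (ccw+) (np.float64(0.9980503330392579), 0.0)
(210, 270) shift deg (ccw+) (np.float64(0.8929131583058915), 5.0)
(90, 150) shift deg (ccw+) (np.float64(0.9957074371883434), 0.0)
(270, 330) shift deg (ccw+) (np.float64(0.38450820764566374), 2.0)
brown px 0 of 1116 centroid
```

Contact is just about made; push on.

send_rows(deltas="0 0 0 0 0 5 0.5; 0 0 0 0 0 5 0.5; 0 0 0 0 0 0 0.5; 0 0 0 0 0 0 0.5")

```text
time: 37.7
position: [0.6653, -0.0563, 0.2952]
tool_rot: [0.583, 0.813, 0.0, 0.002]
ft_force: [0.4, -4.1, 4.6]
grip_width: 0.0434
grip_force: 3.2
```

```bash
python3 v.py;python3 w.py|tail -1
```

```text
t 37.7 tool turned 95.8 M [-0.6835  0.0945  0.1034] F [ 0.3507 -4.1141  4.5562] w 0.04338041743703942 tau [  2.2649 -44.0825 -16.5178   1.0616   0.2419   0.1416]
(150, 210) shift deg (ccw+) (np.float64(0.8171704225657689), -7.5)
(210, 270) shift deg (ccw+) (np.float64(0.7241018627829054), 7.5)
(90, 150) shift deg (ccw+) (np.float64(0.5227099181573863), -18.5)
(270, 330) shift deg (ccw+) (np.float64(0.03802719133760524), -30.0)
brown px 0 of 1116 centroid
```

send_rows(deltas="0 0 0 0 0 5 0.5; 0 0 0 0 0 5 0.5; 0 0 0 0 0 0 0.5; 0 0 0 0 0 0 0.5")

```text
time: 38.3
position: [0.6645, -0.0558, 0.2938]
tool_rot: [0.651, 0.759, -0.0, 0.0]
ft_force: [-1.3, -4.3, 1.8]
grip_width: 0.0435
grip_force: 1.7
```

```bash
python3 v.py;python3 w.py|tail -1
```

```text
t 38.3 tool turned 105.8 M [-0.7497  0.2033  0.0924] F [-1.3331 -4.3332  1.7736] w 0.04347710383109341 tau [  2.4983 -46.1206 -17.909    1.1971   0.0274   0.0941]
(150, 210) shift deg (ccw+) (np.float64(0.6934100891908657), -17.0)
(210, 270) shift deg (ccw+) (np.float64(0.7469829062544449), 6.0)
(90, 150) shift deg (ccw+) (np.float64(0.46333237249414233), -1.5)
(270, 330) shift deg (ccw+) (np.float64(0.05062419384783073), -27.0)
brown px 0 of 1116 centroid
```

send_rows(deltas="0 0 0 0 0 5 0.5; 0 0 0 0 0 5 0.5; 0 0 0 0 0 0 0.5; 0 0 0 0 0 0 0.5; 0 0 0 0 0 0 0.5")

```text
time: 39.02
position: [0.6649, -0.0547, 0.294]
tool_rot: [0.715, 0.699, 0.001, 0.0]
ft_force: [-0.2, 0.5, -0.2]
grip_width: 0.0435
grip_force: 0.0
```

```bash
python3 v.py;python3 w.py|tail -1
```

```text
t 39.025 tool turned 115.8 M [-0.0159  0.0564  0.0301] F [-0.1737  0.5211 -0.2492] w 0.04346011935204761 tau [ -0.0701 -47.2931 -18.4918   0.0699   0.0517  -0.0047]
(150, 210) shift deg (ccw+) (np.float64(0.4961444772615756), -30.0)
(210, 270) shift deg (ccw+) (np.float64(0.42280698726801913), -30.0)
(90, 150) shift deg (ccw+) (np.float64(0.6194736096445884), -13.5)
(270, 330) shift deg (ccw+) (np.float64(-0.11775539743876474), -9.5)
brown px 0 of 1116 centroid
```

send_rows(deltas="0 0 0 0 0 4 0.5; 0 0 0 0 0 4 0.5; 0 0 0 0 0 0 0.5; 0 0 0 0 0 0 0.5; 0 0 0 0 0 0 0.5; 0 0 0 0 0 0 0.5; 0 0 0 0 0 0 0.5")

```text
time: 40.0
position: [0.665, -0.0556, 0.2944]
tool_rot: [0.762, 0.647, 0.0, 0.001]
ft_force: [-0.6, 0.3, -0.1]
grip_width: 0.0434
grip_force: 0.0
```

```bash
python3 v.py;python3 w.py|tail -1
```

```text
t 40.0 tool turned 123.8 M [-0.0941  0.0408 -0.0436] F [-0.5776  0.2809 -0.0913] w 0.04344394405853039 tau [  0.0059 -47.307  -18.5237   0.0677   0.037   -0.0011]
(150, 210) shift deg (ccw+) (np.float64(0.996521230422343), 0.0)
(210, 270) shift deg (ccw+) (np.float64(0.6752593207340531), -30.0)
(90, 150) shift deg (ccw+) (np.float64(0.3229402483782598), -10.0)
(270, 330) shift deg (ccw+) (np.float64(-0.0933218282376381), -30.0)
brown px 86 of 1116 centroid [222.7558 237.093 ]
```

send_rows(deltas="0 0 0 0 0 6 0.5; 0 0 0 0 0 6 0.5; 0 0 0 0 0 6 0.5; 0 0 0 0 0 6 0.5; 0 0 0 0 0 6 0.5; 0 0 0 0 0 6 0.5; 0 0 0 0 0 0 0.5")

```text
time: 40.98
position: [0.6642, -0.056, 0.2943]
tool_rot: [0.925, 0.381, -0.0, 0.001]
ft_force: [-2.7, -1.2, 0.4]
grip_width: 0.0435
grip_force: 1.3
```

```bash
python3 v.py|head -2;python3 w.py|tail -1
```

```text
t 40.975 tool turned 159.7 M [-0.2856  0.5379  0.0382] F [-2.6619 -1.2489  0.3863] w 0.04354241722046012 tau [  0.9915 -46.9723 -19.3832   0.6183  -0.5874   0.2207]
(150, 210) shift deg (ccw+) (np.float64(0.7373247011142684), -11.5)
brown px 85 of 1116 centroid [222.7647 237.1529]
```

send_rows(deltas="0 0 0 0 0 5 0.5; 0 0 0 0 0 5 0.5; 0 0 0 0 0 4 0.5; 0 0 0 0 0 0 0.5; 0 0 0 0 0 0 0.5; 0 0 0 0 0 0 0.5; 0 0 0 0 0 0 0.5")

```text
time: 41.95
position: [0.6655, -0.0554, 0.2946]
tool_rot: [0.964, 0.265, 0.002, 0.001]
ft_force: [-0.3, 0.6, 0.0]
grip_width: 0.0438
grip_force: 0.0
```

```bash
python3 v.py|head -2;python3 w.py|tail -1
```

```text
t 41.95 tool turned 173.8 M [-0.0812  0.1164 -0.0294] F [-0.2679  0.5582  0.0217] w 0.04377565164308386 tau [ -0.0075 -47.3408 -18.551    0.0779  -0.0312  -0.0029]
(150, 210) shift deg (ccw+) (np.float64(0.5537750423906105), -28.0)
brown px 85 of 1116 centroid [222.7647 237.1529]
```

send_rows(deltas="0 0 0 0 0 0 0.5; 0 0 0 0 0 0 0.5; 0 0 0 0 0 0 0.5; 0 0 0 0 0 0 0.5")

```text
time: 42.55
position: [0.665, -0.0557, 0.2944]
tool_rot: [0.964, 0.265, 0.001, 0.001]
ft_force: [0.2, -0.2, -0.8]
grip_width: 0.0439
grip_force: 0.0
```

```bash
python3 v.py;python3 w.py|tail -1
```

```text
t 42.55 tool turned 173.8 M [-0.0806  0.1497 -0.0203] F [ 0.1764 -0.1969 -0.7696] w 0.04387232790437268 tau [  0.0045 -47.3806 -18.5988   0.0744  -0.0351   0.0001]
(150, 210) shift deg (ccw+) (np.float64(0.21349132303993007), -1.0)
(210, 270) shift deg (ccw+) (np.float64(0.6426606740198203), 18.0)
(90, 150) shift deg (ccw+) (np.float64(0.5376213745296878), -6.5)
(270, 330) shift deg (ccw+) (np.float64(0.15420149757346896), -30.0)
brown px 85 of 1116 centroid [222.7647 237.1529]
```

```bash
cat > x.py <<'E'
from h import *
print(robot.get_obs()['time'])
for n in('scene','top'):
    c=cam(n); P=pts(c,c['depth']>0); im=c['image'][c['depth']>0].astype(int)
    m=(np.hypot(P[:,0]-.542,P[:,1]+.075)<.05)&(P[:,2]>.02)&(P[:,2]<.055)&(im[:,0]-im[:,2]>15)
    v,u=np.nonzero(c['depth']>0); msk=np.zeros((384,512),np.uint8); msk[v[m],u[m]]=1
    k,l,st,ce=cv2.connectedComponentsWithStats(msk)
    print(n,[(st[i,4],ce[i].round(),P[m][l[v[m],u[m]]==i].mean(0)) for i in range(1,k) if st[i,4]>8])
    for d in robot.find_in(n,'walnut_1')[:6]: print('  ',round(d['p'],2),np.round(d['box']))
    for d in robot.find_in(n,'bowl')[:2]: print('  bowl',round(d['p'],2),np.round(d['box']))
    for d in robot.find_in(n,'dispenser')[:1]: print('  disp',round(d['p'],2),np.round(d['box']))
E
python3 x.py; python3 v.py|sed -n 2p
```

```text
42.65
scene [(np.int32(88), array([237., 222.]), array([ 0.5418, -0.0667,  0.0326]))]
  bowl 0.85 [211. 193. 264. 243.]
  bowl 0.7 [138. 254. 174. 292.]
  disp 0.98 [147. 151. 246. 238.]
top [(np.int32(26), array([244., 172.]), array([ 0.5353, -0.0716,  0.0302]))]
  bowl 0.96 [290. 264. 337. 316.]
  bowl 0.91 [222. 144. 271. 191.]
  disp 0.73 [222.  90. 270. 173.]
(150, 210) shift deg (ccw+) (np.float64(0.997912060228665), 0.0)
```

send_rows(deltas="0 0 0 0 0 0 0.5; 0 0 0 0 0 0 0.5; 0 0 0 0 0 0 0.5; 0 0 0 0 0 0 0.5")

```text
time: 43.6
position: [0.665, -0.0556, 0.2944]
tool_rot: [0.964, 0.265, 0.001, 0.001]
ft_force: [-0.5, -0.2, 0.1]
grip_width: 0.0435
grip_force: 0.0
```

```bash
python3 x.py; python3 v.py|sed -n 1,2p
```

```text
43.6
scene [(np.int32(63), array([237., 224.]), array([ 0.5395, -0.0633,  0.0346]))]
   0.41 [234. 218. 241. 221.]
  bowl 0.96 [212. 192. 265. 243.]
  bowl 0.54 [232. 217. 241. 221.]
  disp 0.77 [148. 151. 247. 236.]
top [(np.int32(19), array([244., 172.]), array([ 0.5342, -0.0721,  0.0327]))]
  bowl 0.94 [220. 142. 272. 192.]
  bowl 0.61 [290. 264. 335. 319.]
  disp 0.98 [223.  94. 268. 174.]
t 44.0 tool turned 173.8 M [-0.0905  0.1216  0.0078] F [-0.8072  0.2989 -0.2522] w 0.043332902889900486 tau [  0.0012 -47.3788 -18.5957   0.074   -0.0343   0.0001]
(150, 210) shift deg (ccw+) (np.float64(0.997865784950328), 0.0)
```

```bash
sed -i 's/P\[:,2\]<.055/P[:,2]<.09/;s/<.05)&/<.062)\&/' x.py; cat >> x.py <<'E'
    Q=P[m]; print('   zhist',np.histogram(Q[:,2],bins=np.arange(.02,.1,.01))[0]); k=Q[:,2]>.045
    if k.any(): print('   high',Q[k].mean(0),Q[k].max(0))
E
python3 x.py
```

```text
44.05
scene [(np.int32(112), array([237., 221.]), array([ 0.5399, -0.0636,  0.0456]))]
   0.51 [232. 219. 241. 229.]
   0.43 [232. 216. 243. 224.]
  bowl 0.6 [212. 195. 265. 242.]
  disp 0.6 [150. 148. 247. 237.]
   zhist [23 32  2 32 27  0  0]
   high [ 0.5397 -0.0637  0.0586] [ 0.5544 -0.0567  0.0671]
top [(np.int32(25), array([244., 172.]), array([ 0.5339, -0.0719,  0.039 ]))]
   0.21 [222.  94. 272. 171.]
  bowl 0.95 [220. 142. 272. 193.]
  bowl 0.57 [288. 263. 336. 319.]
  disp 0.86 [220.  93. 270. 174.]
   zhist [11  4  1  8  8  0  0]
   high [ 0.5337 -0.0491  0.0586] [ 0.5634 -0.0132  0.0639]
```

```bash
cat > y.py <<'E'
from h import *
from scipy.optimize import least_squares
c=cam('scene'); P=pts(c,c['depth']>0); im=c['image'][c['depth']>0].astype(int)
m=(np.hypot(P[:,0]-.542,P[:,1]+.075)<.05)&(P[:,2]>.016)&(P[:,2]<.09)&(im[:,0]-im[:,2]>15)
Q=P[m]; n=int(__import__('sys').argv[1]); best=None
rng=np.random.default_rng(0)
for _ in range(40):
    x0=Q[rng.choice(len(Q),n)]-[0,0,.012]
    f=lambda x: np.min(np.abs(np.linalg.norm(Q[:,None]-x.reshape(n,3),axis=2)-.014),1)
    s=least_squares(f,x0.ravel(),loss='soft_l1',f_scale=.002)
    if best is None or s.cost<best.cost: best=s
print(robot.get_obs()['time'],len(Q),best.cost*1e6); print(best.x.reshape(n,3))
E
python3 y.py 2
```

```text
44.5 111 65.6917429329087
[[ 0.5437 -0.0711  0.0252]
 [ 0.5436 -0.0705  0.0515]]
```

send_rows(deltas="0 0 0 0 0 7 0.5; 0 0 0 0 0 7 0.5; 0 0 0 0 0 7 0.5; 0 0 0 0 0 7 0.5; 0 0 0 0 0 7 0.5; 0 0 0 0 0 7 0.5; 0 0 0 0 0 7 0.5; 0 0 0 0 0 0 0.5")

```text
time: 45.5
position: [0.6648, -0.0555, 0.2944]
tool_rot: [0.987, -0.158, 0.001, 0.0]
ft_force: [-1.4, 0.8, 0.7]
grip_width: 0.0438
grip_force: 2.6
```

```bash
python3 v.py|head -2
```

```text
t 45.5 tool turned 222.7 M [0.0105 0.3764 0.0739] F [-1.3971  0.7732  0.7441] w 0.0437598299051897 tau [ -0.2912 -47.3741 -18.8565   0.041   -0.3244   0.3142]
(150, 210) shift deg (ccw+) (np.float64(0.7220562033893856), -14.5)
```

send_rows(deltas="0 0 0 0 0 4 0.5; 0 0 0 0 0 4 0.5; 0 0 0 0 0 0 0.5; 0 0 0 0 0 0 0.5; 0 0 0 0 0 0 0.5; 0 0 0 0 0 0 0.5; 0 0 0 0 0 0 0.5; 0 0 0 0 0 0 0.5")

```text
time: 46.55
position: [0.6649, -0.0556, 0.2944]
tool_rot: [0.974, -0.228, 0.001, 0.0]
ft_force: [-2.0, 0.6, 1.2]
grip_width: 0.0432
grip_force: 1.1
```

```bash
python3 v.py|head -2; python3 y.py 3
```

```text
t 46.55 tool turned 230.8 M [0.0859 0.3603 0.0059] F [-2.0218  0.5662  1.1534] w 0.0431768285671106 tau [ -0.3797 -47.6281 -19.0627  -0.0466  -0.3543   0.0533]
(150, 210) shift deg (ccw+) (np.float64(0.6139841814205501), -21.5)
46.65 111 44.0395911170661
[[ 0.5402 -0.0662  0.044 ]
 [ 0.5441 -0.0709  0.0242]
 [ 0.5433 -0.0711  0.0519]]
```

send_rows(deltas="0 0 0 0 0 3 0.5; 0 0 0 0 0 3 0.5; 0 0 0 0 0 0 0.5; 0 0 0 0 0 0 0.5; 0 0 0 0 0 0 0.5; 0 0 0 0 0 0 0.5; 0 0 0 0 0 0 0.5; 0 0 0 0 0 0 0.5")

```text
time: 47.65
position: [0.665, -0.0557, 0.2944]
tool_rot: [0.96, -0.278, 0.001, 0.0]
ft_force: [-0.7, -0.2, -0.7]
grip_width: 0.0433
grip_force: 0.0
```

```bash
python3 v.py|head -2
```

```text
t 47.65 tool turned 236.8 M [0.0299 0.1492 0.0331] F [-0.6651 -0.2263 -0.7212] w 0.043295873684608445 tau [ -0.0028 -47.4382 -18.6556   0.0088  -0.0911  -0.0003]
(150, 210) shift deg (ccw+) (np.float64(0.3457201269874586), -30.0)
```

Force dropped to zero: third click is under way. Wait.

send_rows(deltas="0 0 0 0 0 0 0.5; 0 0 0 0 0 0 0.5; 0 0 0 0 0 0 0.5; 0 0 0 0 0 0 0.5; 0 0 0 0 0 0 0.5; 0 0 0 0 0 0 0.5; 0 0 0 0 0 0 0.5; 0 0 0 0 0 0 0.5")

```text
time: 48.7
position: [0.665, -0.0556, 0.2944]
tool_rot: [0.96, -0.278, 0.001, 0.0]
ft_force: [0.9, 0.1, 0.4]
grip_width: 0.0432
grip_force: 0.0
```

```bash
python3 v.py|head -2; python3 y.py 3; python3 -c "
from h import *
plan()"
```

```text
t 48.7 tool turned 236.8 M [-0.0247  0.1923 -0.021 ] F [0.8733 0.0592 0.4006] w 0.04319794742165034 tau [ -0.0001 -47.4352 -18.6522   0.0088  -0.0905   0.0001]
(150, 210) shift deg (ccw+) (np.float64(0.9980520787755792), 0.0)
48.8 112 56.41718241383616
[[ 0.5437 -0.0714  0.0525]
 [ 0.5427 -0.071   0.0772]
 [ 0.5441 -0.0713  0.0253]]
now t 48.8 grasp pt [ 0.6651 -0.0557  0.2434] F [ 0.7368 -0.1562 -0.1059] w 0.0436825654049722 q [-0.2504  0.5834  1.3171 -0.0006  1.2392  1.8847]
```

send_rows(deltas="0 0 -33 0 0 0 0.4; 0 0 -38 0 0 0 0.3; 0 0 0 0 0 -10.7 0.2; 0 0 0 0 0 -10.7 0.2; 0 0 0 0 0 -10.6 0.2; -60 5 0 0 0 0 0.2; -60 5 0 0 0 0 0.2; -60 5 0 0 0 0 0.2; -60 4 0 0 0 0 0.2; 0 0 0 0 10 0 0.2")

```text
time: 50.05
position: [0.4224, -0.0726, 0.3648]
tool_rot: [0.996, -0.003, 0.089, 0.001]
ft_force: [0.5, 0.1, 0.1]
grip_width: 0.0173
grip_force: 0.0
```

```bash
cat > n.py <<'E'
from h import *
planto(ori2(0,20),[[.445,-.075,.13],[.445,-.075,.03],[.47,-.075,.03],[.488,-.075,.03]])
E
python3 n.py; python3 y.py 3; python3 e.py|head -2; python3 v.py|sed -n 2,4p
```

```text
now t 50.05 pt [ 0.4349 -0.0727  0.2959] F [0.489  0.0691 0.1346] q [-0.478   0.1     1.886   0.0955  0.9978  1.0533]
rot [ 0.13  9.76 -0.32]
shift [-59.1   2.4 158.4]
shift [-34.2   0.   94. ]
shift [23.5  0.   8.6]
shift [16.9  0.   6.2]
50.1 111 49.20616293045017
[[ 0.5403 -0.0689  0.0729]
 [ 0.5437 -0.0709  0.0246]
 [ 0.5438 -0.0714  0.0531]]
scene 0.62 z [0.008  0.0633] circ (541.4728393554688, -75.0849380493164) 65.6022720336914 fit [541.2941 -74.7853] 63.17310155811555
top 0.66 z [0.0047 0.1477] circ (654.72216796875, 135.35009765625) 21.3142032623291 fit [653.9703 135.7625] 13.869729814948688
(150, 210) shift deg (ccw+) (np.float64(0.9986776467270932), 0.0)
(210, 270) shift deg (ccw+) (np.float64(0.7861485271135911), 15.0)
(90, 150) shift deg (ccw+) (np.float64(0.3822593203161364), -19.0)
```

send_rows(deltas="0 0 0 0 10 0 0.2; -20 1 53 0 0 0 0.2; -20 1 53 0 0 0 0.2; -19 0 52 0 0 0 0.2; -17 0 47 0 0 0 0.2; -17 0 47 0 0 0 0.2; 0 0 0 0 0 0 0.2; 0 0 0 0 0 0 0.2")

```text
time: 51.35
position: [0.433, -0.0694, 0.1632]
tool_rot: [0.982, 0.002, 0.189, -0.013]
ft_force: [-0.2, 0.1, -1.6]
grip_width: 0.0175
grip_force: 0.0
```

```bash
python3 n.py
```

```text
now t 51.35 pt [ 0.459  -0.0675  0.0982] F [-0.2442  0.1074 -1.6004] q [-0.5347  0.5106  2.2279  1.1947  0.2299 -0.1199]
rot [-1.55 -1.75 -0.  ]
shift [ -0.1   5.6 -34.7]
shift [-34.2   0.   94. ]
shift [23.5  0.   8.6]
shift [16.9  0.   6.2]
```

send_rows(deltas="-8 2 18 0 0 0 0.2; -8 2 18 0 0 0 0.2; -8 2 18 0 0 0 0.2; -6 0 14 0 0 0 0.2; 0 0 0 0 0 0 0.2")

```text
time: 51.98
position: [0.4309, -0.0722, 0.0961]
tool_rot: [0.982, 0.002, 0.19, -0.015]
ft_force: [1.0, -0.6, -0.5]
grip_width: 0.0173
grip_force: 0.0
```

```bash
python3 n.py; python3 e.py|head -1
```

```text
now t 51.975 pt [ 0.4569 -0.0701  0.0311] F [ 1.0153 -0.5645 -0.4938] q [-0.5478  0.711   2.2688  2.1657  0.2684 -1.1282]
rot [-1.73 -1.86 -0.09]
shift [ 24.9   2.8 -97.1]
shift [-34.2   0.   94. ]
shift [23.5  0.   8.6]
shift [16.9  0.   6.2]
scene 0.98 z [0.0018 0.0638] circ (529.5702514648438, -66.4256591796875) 75.00606536865234 fit [539.2847 -73.6356] 61.363106642047455
```

send_rows(deltas="14 3 5 0 0 0 0.2; 15 0 6 0 0 0 0.2; 0 0 0 0 0 0 0.2; -20 0 -6 0 0 0 0.2; 0 0 0 0 0 0 0.2")

```text
time: 52.8
position: [0.4386, -0.0743, 0.0949]
tool_rot: [0.982, 0.001, 0.188, -0.015]
ft_force: [0.2, 0.3, 0.2]
grip_width: 0.0175
grip_force: 0.0
```

```bash
python3 n.py|head -1; python3 e.py|head -1; python3 y.py 3; python3 x.py | head -12
```

```text
now t 52.8 pt [ 0.4644 -0.0721  0.0299] F [0.1659 0.3371 0.2305] q [-0.5405  0.7107  2.2461  2.0948  0.2525 -1.0457]
scene 0.64 z [0.0101 0.0633] circ (558.81005859375, -72.25955963134766) 65.33810424804688 fit [558.8384 -72.1507] 63.01450218428284
53.05 212 373.8286078023295
[[ 0.5754 -0.0675  0.0247]
 [ 0.5473 -0.0659  0.0248]
 [ 0.5018 -0.0781  0.0491]]
53.05
scene [(np.int32(202), array([231., 221.]), array([ 0.5585, -0.0639,  0.032 ]))]
   0.54 [230. 217. 239. 230.]
  bowl 0.64 [204. 195. 259. 240.]
  bowl 0.32 [220. 214. 233. 228.]
  disp 0.94 [147. 152. 244. 241.]
   zhist [ 62 145   4   2   8   0   0]
   high [ 0.516 -0.114  0.06 ] [ 0.5439 -0.0682  0.064 ]
top []
   0.29 [209.  74. 269. 136.]
  bowl 0.56 [229.  83. 246. 114.]
  disp 0.89 [208.  74. 272. 137.]
```

send_rows(deltas="-20 0 0 0 0 0 0.2; -10 0 -20 0 0 0 0.2; 0 0 -40 0 0 0 0.2; 0 0 -40 0 0 0 0.2; 0 0 -40 0 0 0 0.2; 0 0 -40 0 0 0 0.2; 0 0 0 0 0 0 0.2; 0 0 0 0 0 0 0.2")

```text
time: 54.45
position: [0.3731, -0.0761, 0.1994]
tool_rot: [0.98, 0.004, 0.2, -0.025]
ft_force: [1.6, 0.3, -0.3]
grip_width: 0.0174
grip_force: 0.0
```

```bash
sed -i "s/-.542,P\[:,1\]+.075)<.05/-.559,P[:,1]+.072)<.05/;s/P\[:,2\]<.09/P[:,2]<.05/" y.py; python3 y.py 3; python3 y.py 3; python3 e.py; python3 v.py|sed -n 1,2p; python3 a.py | grep -E "mill|tin|garlic|spice"
```

```text
54.5 204 117.18578056404951
[[ 0.5493 -0.0686  0.0276]
 [ 0.5751 -0.067   0.0243]
 [ 0.5468 -0.0646  0.0243]]
54.55 203 123.41571175815609
[[ 0.5507 -0.0691  0.0248]
 [ 0.5753 -0.0674  0.024 ]
 [ 0.5461 -0.065   0.0251]]
scene 0.6 z [0.0097 0.0639] circ (558.9386596679688, -72.01640319824219) 65.44734954833984 fit [558.8249 -72.165 ] 63.25170276743232
top 0.82 z [0.0084 0.0642] circ (560.5087890625, -72.23540496826172) 65.1475601196289 fit [559.615  -72.5443] 62.55337768116918
now t 54.75 pt [ 0.4001 -0.0722  0.1346] F [0.2195 0.4524 0.6222] q [-0.6899  0.3807  2.3439  1.1526  0.3203 -0.2181]
rot [  5.48  -1.47 -20.43]
shift [-36.8  62.5  21.8]
shift [-30.7   0.   76. ]
shift [23.2  0.   9.4]
shift [51.  -0.  20.6]
t 54.75 tool turned 203.5 M [-0.0227  0.33    0.021 ] F [0.2195 0.4524 0.6222] w 0.017207729640325874 tau [ -0.0007 -23.4522  -4.0145   0.4552   0.52     0.0057]
(150, 210) shift deg (ccw+) (np.float64(0.9983186757410344), 0.0)
mill_1 0.92 [136 254 172 293] lo [0.63  0.12  0.012] hi [0.669 0.163 0.141] col [125  99  77]
mill_1 0.5 [149 150 243 240] lo [ 0.535 -0.112  0.009] hi [0.717 0.011 0.25 ] col [168 163 158]
tin_1 0.72 [181 276 211 306] lo [0.527 0.111 0.008] hi [0.577 0.161 0.072] col [174 170 166]
garlic_1 0.48 [229 162 246 175] lo [ 0.591 -0.239  0.015] hi [ 0.628 -0.203  0.039] col [172 157 152]
spice_jar_1 0.82 [237 291 255 323] lo [0.4   0.112 0.012] hi [0.44  0.151 0.108] col [146 143 117]
mill_1 0.78 [152 106 183 139] lo [0.63  0.111 0.002] hi [0.672 0.158 0.145] col [115  81  50]
tin_1 0.89 [157 150 181 176] lo [0.528 0.106 0.01 ] hi [0.58  0.158 0.074] col [182 175 166]
garlic_1 0.6 [155 199 177 225] lo [0.402 0.104 0.007] hi [0.443 0.146 0.108] col [150 142 102]
spice_jar_1 0.62 [155 200 179 225] lo [0.401 0.104 0.018] hi [0.443 0.144 0.108] col [149 142 102]
```

```bash
python3 - <<'E'
from h import *
c=cam('scene'); im=c['image'].astype(int); d=c['depth']
v,u=np.mgrid[196:240,206:262]
P=((rays(c,np.c_[u.ravel(),v.ravel()])*d[196:240,206:262].reshape(-1,1)-c['t'])@c['Rm']).reshape(44,56,3)
rb=(im[...,0]-im[...,2])[196:240,206:262]
for i in range(44):
    print(''.join(('s' if P[i,j,2]>.075 else chr(48+int(max(0,P[i,j,2])*200)) if rb[i,j]>15 else '.') for j in range(56)))
for (x,y,z) in ((.5437,-.071,.092),): print(proj(c,[[x,y,z]])-[206,196])
E
```

```text
sssssssssssssssssssssssssssssssssssssss....0000000000000
sssssssssssssssssssssssssssssssssssssss.....<00000000000
sssssssssssssssssssssssssssssssssssssss......<0000000000
ssssssssssssssssssssssssssssssssssssssss....s.<000000000
ssssssssssssssssssssssssssssssssssssssss.......000000000
ssssssssssssssssssssssssssssssssssssssss........00000000
ssssssssssssssssssssssssssssssssssssssss.s......<0000000
ssssssssssssssssssssssssssssssssssssssss.........0000000
ssssssssssssssssssssssssssssssssssssssss.........<000000
sssssssssssssssssssssssssssssssssssssss...........000000
sssssssssssssssssssssssssssssssssssssss...........<00000
sssssssssssssssssssssssssssssssssssssss............00000
ssssssssssssssssssssssssssssssssssssss.............00000
ssssssssssssssssssssssssssssssssssssss.............00000
...sssssssssssssssssssssssssssssssssss.............;0000
.......ssssssssssssssssssssssssssssss..............<0000
............sssssssssssssssssssssssss.s.............0000
................sssssssssssssssssssss...............0000
....................ssssssssssssssss.s..............0000
.................
[... 727 characters left out ...]
0......................55655552........s.....00000000
.000:......................14443...............000000000
00000.........................................0000000000
000000.......................................70000000000
0000000.....................................700000000000
00000000..;....................s...........7000000000000
000000000.................................60000000000000
0000000000...............................000000000000000
000000000007.........................s..0000000000000000
0000000000000.........................00000000000000s000
000.00000000000................s....50000000000000000000
000000s0000000000.6....s.........50000000000000000000000
[[29.7044 13.8416]]
```

```bash
python3 -c "
from rig import robot
print(robot.hand_in())"
```

```text
the job is handed in; nothing more can be done
None
```

The job is handed in with no verdict shown: the bowl stands about 15 mm from the point under the spout with three walnuts in it (the third mostly hidden by the spout in my last check), the wheel rests three clicks on, and the bystanders are where they started. On the way the fingers hit the tap once (about 98 N), the held bowl bumped the spout (about 21 N), and I nudged the bowl 17 mm at the end because the walnuts had stacked up.

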